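# Put away the kiln post that fits the empty bay

## Task

One bay of the storage box is empty. Of the three kiln posts standing on the table, find the one whose length just fits that bay, lay it gently on its side on the bare table and let go of it, then take it again across its middle and lay it lengthwise in the empty bay, flat on the bottom so that nothing sticks up above the rim. Do not topple or drop it, and leave the other posts, the tiles in the box, the clay star and the jar where they are.

Things in the scene. Friction and masses are not known exactly. Their poses are not given: they have to be found in the camera images.
- post_short_center (a point): the shortest of three kiln posts: plain cream fired-clay bars, 40 x 40 mm square in section, 100 mm long, about 0.22 kg; each stands upright on the table at the start. The point is the centre of the bar (half-way along it); its z axis runs along the bar's length (up while it stands), its x and y axes are square to its side faces
- post_short: the same kiln post (shortest), its origin at the centre of the end face on which it stands at the start, z along its length
- post_mid_center (a point): the middle-length one of three kiln posts: plain cream fired-clay bars, 40 x 40 mm square in section, 130 mm long, about 0.28 kg; each stands upright on the table at the start. The point is the centre of the bar (half-way along it); its z axis runs along the bar's length (up while it stands), its x and y axes are square to its side faces
- post_mid: the same kiln post (middle-length one), its origin at the centre of the end face on which it stands at the start, z along its length
- post_long_center (a point): the longest of three kiln posts: plain cream fired-clay bars, 40 x 40 mm square in section, 160 mm long, about 0.34 kg; each stands upright on the table at the start. The point is the centre of the bar (half-way along it); its z axis runs along the bar's length (up while it stands), its x and y axes are square to its side faces
- post_long: the same kiln post (longest), its origin at the centre of the end face on which it stands at the start, z along its length
- box: open plywood storage box fixed to the table, 186 mm (x) by 252 mm (y) outside, 54 mm high, walls 8 mm, floor 6 mm. Origin under its centre, on the table; x runs along its three bays, which lie side by side in y, centres 66 mm apart, 60 mm wide between low ribs (12 mm above the floor). Wood blocks, as high as the rim, close the ends of the two shorter bays
- bay_short (a point): centre of the floor of the short bay (110 mm long in x, 60 mm wide in y), 6 mm above the table; axes as the box's. It is the middle one. It is made for the 100 mm post. The empty bay has a 2 mm cork liner on its floor, so a post in it has its centre 22 mm above the floor, its top 6 mm below the rim
- bay_mid (a point): centre of the floor of the mid bay (140 mm long in x, 60 mm wide in y), 6 mm above the table; axes as the box's. It is an outer one; its centre line is 52 mm from the inner face of the side wall. It is made for the 130 mm post. The empty bay has a 2 mm cork liner on its floor, so a post in it has its centre 22 mm above the floor, its top 6 mm below the rim
- bay_long (a point): centre of the floor of the long bay (170 mm long in x, 60 mm wide in y), 6 mm above the table; axes as the box's. It is an outer one; its centre line is 52 mm from the inner face of the side wall. It is made for the 160 mm post. The empty bay has a 2 mm cork liner on its floor, so a post in it has its centre 22 mm above the floor, its top 6 mm below the rim
- tile1_center (a point): one of two loose flat dark clay tiles, 90 x 44 x 14 mm, each lying in a bay of the box (which two bays differs from time to time). The point is its centre
- tile2_center (a point): one of two loose flat dark clay tiles, 90 x 44 x 14 mm, each lying in a bay of the box (which two bays differs from time to time). The point is its centre
- table: the white work table, its top at height 0. Between the standing posts and the box the table is always bare in a strip 160 mm wide (world y from -0.13 to 0.03), from 0.35 to 0.70 m ahead of the robot (world x)
- star: a loose dark clay star, 60 mm across and 10 mm thick, lying among the standing posts; origin at the centre of its underside
- glaze_jar: a closed white jar, 64 mm across and 75 mm high, standing near the box; origin at the centre of its underside
Mind the look-alikes: they are no part of the job. What is shaped like the part that bears tile1_center but green or turquoise is not meant.

How it is judged:
On the way:
1. the post that fits the empty bay lies on its side on the table, let go of and at rest (((horizontal distance between each of tile1_center, tile2_center and bay_short above 0.04 m and angle between post_short_center's own z axis and vertical between 1.45 and 1.69 rad and height (world z) of post_short_center below 0.03 m and contact force between post_short and table above 0.5 N and contact force between post_short and the fingers below 0.1 N and contact force between post_short and the arm below 0.1 N and linear speed of post_short below 0.03 m/s) or (horizontal distance between each of tile1_center, tile2_center and bay_mid above 0.04 m and angle between post_mid_center's own z axis and vertical between 1.45 and 1.69 rad and height (world z) of post_mid_center below 0.03 m and contact force between post_mid and table above 0.5 N and contact force between post_mid and the fingers below 0.1 N and contact force between post_mid and the arm below 0.1 N and linear speed of post_mid below 0.03 m/s) or (horizontal distance between each of tile1_center, tile2_center and bay_long above 0.04 m and angle between post_long_center's own z axis and vertical between 1.45 and 1.69 rad and height (world z) of post_long_center below 0.03 m and contact force between post_long and table above 0.5 N and contact force between post_long and the fingers below 0.1 N and contact force between post_long and the arm below 0.1 N and linear speed of post_long below 0.03 m/s))), for 0.2 s.
At the end, for the whole second after the job is handed in: The post matching the empty bay (100 mm in 110, 130 in 140, 160 in 170) lies flat in it, wholly below the rim: its centre within 10 mm along and 15 mm across of the bay's and under 27 mm above the box floor, its length within 0.2 rad of the bay's, released and at rest (((horizontal distance between each of tile1_center, tile2_center and bay_short above 0.04 m and x of post_short_center in the frame of bay_short between -0.01 and 0.01 m and y of post_short_center in the frame of bay_short between -0.015 and 0.015 m and z of post_short_center in the frame of bay_short below 0.027 m and angle between the z axis of post_short_center and the x axis of box, either way round below 0.2 rad and contact force between post_short and the fingers below 0.1 N and contact force between post_short and the arm below 0.1 N and linear speed of post_short below 0.03 m/s) or (horizontal distance between each of tile1_center, tile2_center and bay_mid above 0.04 m and x of post_mid_center in the frame of bay_mid between -0.01 and 0.01 m and y of post_mid_center in the frame of bay_mid between -0.015 and 0.015 m and z of post_mid_center in the frame of bay_mid below 0.027 m and angle between the z axis of post_mid_center and the x axis of box, either way round below 0.2 rad and contact force between post_mid and the fingers below 0.1 N and contact force between post_mid and the arm below 0.1 N and linear speed of post_mid below 0.03 m/s) or (horizontal distance between each of tile1_center, tile2_center and bay_long above 0.04 m and x of post_long_center in the frame of bay_long between -0.01 and 0.01 m and y of post_long_center in the frame of bay_long between -0.015 and 0.015 m and z of post_long_center in the frame of bay_long below 0.027 m and angle between the z axis of post_long_center and the x axis of box, either way round below 0.2 rad and contact force between post_long and the fingers below 0.1 N and contact force between post_long and the arm below 0.1 N and linear speed of post_long below 0.03 m/s))); the robot touches nothing.
It fails at once if a post that is not wanted was moved more than 30 mm ((horizontal distance between each of tile1_center, tile2_center and bay_short above 0.04 m and distance of any of post_mid_center, post_long_center from where it was at the start of the episode above 0.03 m) or (horizontal distance between each of tile1_center, tile2_center and bay_mid above 0.04 m and distance of any of post_short_center, post_long_center from where it was at the start of the episode above 0.03 m) or (horizontal distance between each of tile1_center, tile2_center and bay_long above 0.04 m and distance of any of post_short_center, post_mid_center from where it was at the start of the episode above 0.03 m)).
It fails at once if a tile in the box, the clay star or the jar was moved more than 30 mm (distance of any of tile1_center, tile2_center, star, glaze_jar from where it was at the start of the episode above 0.03 m).
It fails at once if a post was toppled (turning faster than 9 rad/s) or dropped (faster than 0.6 m/s, a fall of about 18 mm, while not held) (angular speed of any of post_short, post_mid, post_long above 9 rad/s or (linear speed of post_short above 0.6 m/s and contact force between post_short and the fingers below 0.1 N) or (linear speed of post_mid above 0.6 m/s and contact force between post_mid and the fingers below 0.1 N) or (linear speed of post_long above 0.6 m/s and contact force between post_long and the fingers below 0.1 N)).
It also fails if it takes over 58 s, if anything falls off the work surface, if the arm or the gripper's body presses on something with over 40 N, if the wrist force passes 120 N, or if a joint passes its speed limit or range.

## Robot

A 7-joint arm with a two-finger parallel gripper is mounted at the origin on the work surface. World frame = base frame: x ahead of the robot, y to its left, z up, the work surface at z = 0. Lengths are in m, angles in rad, forces in N, time in s.
With the tool pointing down it reaches from about 0.425 to 0.875 m from the base axis. Payload 8.4 kg.
Tool frame: the origin (TCP) lies where the fingers leave the gripper's body, on its centre line; the fingertips stand 73 mm ahead of it and the grasp point (between the pads) lies 54 mm ahead of it; y points along the fingers, x is the direction in which the jaws open and shut, and the axes are right-handed (so a half turn about y gives the same grasp; the last joint's range is limited). The gripper opens to 85 mm and grips with 20 to 120 N. Pads are 22 mm wide; open, the fingers measure 114 mm over their backs; the gripper's body (76 mm by 85 mm) begins 54 mm behind the grasp point. The pads swing forward as they close: fully open they stand 13 mm farther back than shut.
Start: joints at [-1.413, 0.333, 0.04, 1.465, -0.013, 1.343, -0.059], TCP at [0.165, 0.629, 0.304] pointing down, gripper open.
Joint ranges: [-2.58, 2.58], [-0.38, 2.09], [-1.3, 1.39], [0.25, 2.4], [-1.5, 4.64], [0.08, 2.09], [-2.65, 2.65]. Speed limits (rad/s): [2.22, 2.22, 2.79, 2.79, 3.14, 3.14, 3.14].

## Interface

Orientations are given as a rotation vector (axis times angle).
In Python, from rig import state, read_camera, calibration, hand_in gives the robot as it stands.
- The arm moves only by the tool send_rows, never from a script. Its argument "increments" is a list of rows, each an object with "jaw": the closure in counts, from 0 (fully open) to 255 (shut); "dp": the shift along the world's x, y, z in m, a list of three; "rotation": the turn, a rotation vector about the world's x, y, z in rad, a list of three. A call has 1 to 20 rows; each row is the pose to reach, as a shift and turn from the pose commanded when the call began; what a row does not reach only later rows make up. A row lasts 1/12 s, in which the tool goes at most 41.7 mm and 7.16 degrees, less where a joint would pass 70% of its speed; a pose out of reach is approached as far as the arm can. A call with a gripper value outside its range is refused whole. The fingers move at their own pace and stop on an object; the grip force is fixed at half the most. Time passes only in rows, so rows that repeat a pose let the fingers close. It gives the time, the measured TCP pose, the force and the opening at its end, in the units of the state.
- state(): the state, without advancing time (a new reading comes with each control period).
- read_camera(name): name is "scene" or "top" or "wrist"; returns the picture (480x640x3 uint8, blue, green, red); there is no depth.
- calibration(name): a dict with "fovy" (degrees; the focal length in pixels is half the picture's height over the tangent of half this angle, whatever the lens; pixels are square), "cx", "cy" (the principal point, pixels), "rvec" (rotation vector, rad) and "tvec" (3), from world to camera coordinates, as OpenCV has them. Camera axes: x right, y down, z forward; pixel columns grow to the right and rows downward; lengths in m; the calibration is good to about 2 mm. The wrist camera is an equidistant fisheye: a pixel r from the principal point sees the ray r / f radians off the axis. A picture is of the moment at which its call begins: read the wrist's pose just before it. calibration takes no time and is no camera call; for the wrist camera it gives the pose at the moment of the call.
- hand_in(): hands the job in, once; it reports no verdict.
The state is a dict: "time_s": time; "joint_pos": joint angles; "joint_vel": joint speeds; "joint_torque": joint torques, N m; "tcp_pos": TCP position; "tool_rot": TCP orientation; "contact_force": force on the tool from outside, world axes, zero at the start; "torque": the same for the moment, N m; "gripper_width": opening from 0.0 (shut) to 1.0 (fully open).
Only numpy, scipy, OpenCV 4.12 (cv2) and the standard library are available. Lean on these libraries where they do the work, as an engineer would, in place of code of your own. Each camera call takes 0.05 s, during which the arm holds its last target.

## Working session

There is one attempt and no reset: what is moved stays moved. The work goes in short steps, Python scripts to look and compute and a tool call to move; the robot and the scene stay as the last step left them, time stands still between calls to the robot, and variables do not carry over. Pictures are saved under pics/ and viewed, and the job is handed in when it is done.

Besides the shell and the picture viewer there is one more tool, called after "Request:" by a JSON object that holds its "op" and its "data", one argument or row to a line. send_rows: Moves the arm, as the interface text tells. Its arguments: {"type":"object","properties":{"increments":{"type":"array"}},"required":["increments"]}

```bash
mkdir -p pics; ls; python3 - <<'E'
from rig import *
import cv2
s=state();print({k:s[k] for k in ['time_s','tcp_pos','tool_rot','gripper_width']})
for n in ['scene','top']:
    print(n,calibration(n)); cv2.imwrite(f'pics/{n}0.png',read_camera(n))
E
```

```text
pics
{'time_s': 0.0, 'tcp_pos': array([0.16499408, 0.62834204, 0.30299732]), 'tool_rot': array([-1.32091157, -1.01712697,  1.01924899]), 'gripper_width': 0.9973538281277612}
scene {'fovy': 54.31103551955929, 'cx': 312.25506955124257, 'cy': 241.89837030000822, 'rvec': array([ 1.41120475,  2.16690018, -0.90349263]), 'tvec': array([ 0.16649054, -0.24127009,  1.41482012])}
top {'fovy': 47.2123385422906, 'cx': 317.0741876754222, 'cy': 243.12153605578533, 'rvec': array([ 2.16790746, -2.22432296,  0.10134156]), 'tvec': array([0.00619556, 0.43929884, 1.22353405])}
```

View pics/scene0.png

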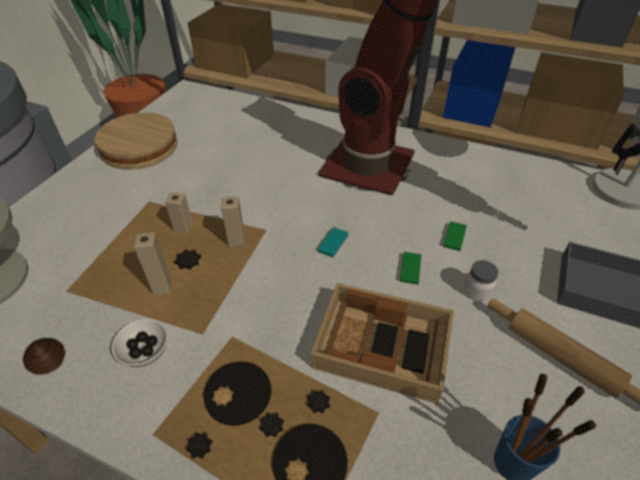

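View pics/top0.png

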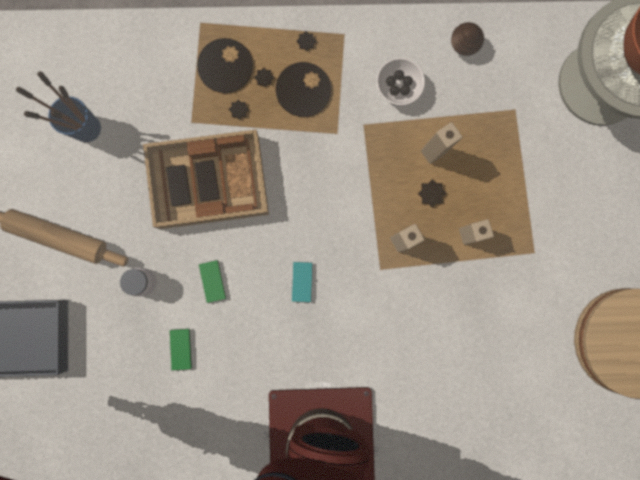

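```bash
python3 - <<'E'
import cv2
im=cv2.imread('pics/top0.png')
cv2.imwrite('pics/boxc.png',cv2.resize(im[120:240,135:280],None,fx=5,fy=5,interpolation=cv2.INTER_CUBIC))
cv2.imwrite('pics/postc.png',cv2.resize(im[110:270,370:530],None,fx=3.75,fy=3.75,interpolation=cv2.INTER_CUBIC))
im=cv2.imread('pics/scene0.png')
cv2.imwrite('pics/scboxc.png',cv2.resize(im[270:410,300:470],None,fx=4,fy=4,interpolation=cv2.INTER_CUBIC))
cv2.imwrite('pics/scpostc.png',cv2.resize(im[180:310,120:270],None,fx=4.5,fy=4.5,interpolation=cv2.INTER_CUBIC))
E
```

```text
(no output)
```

View pics/boxc.png

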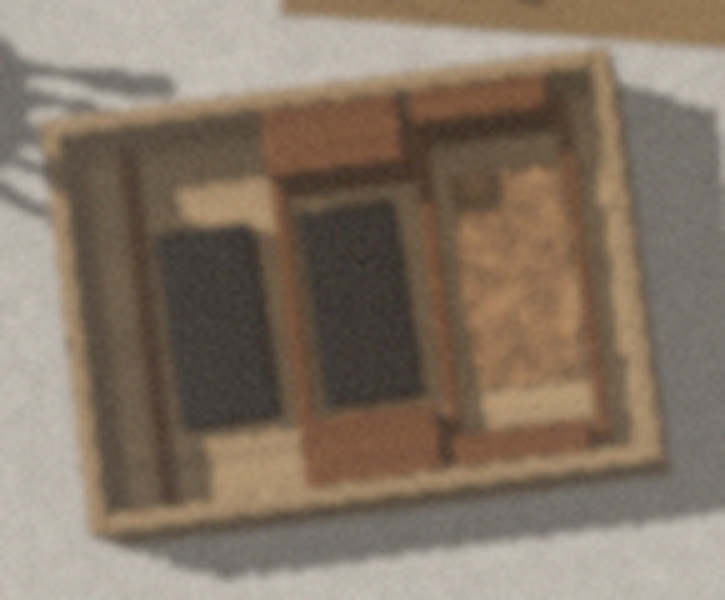

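View pics/postc.png

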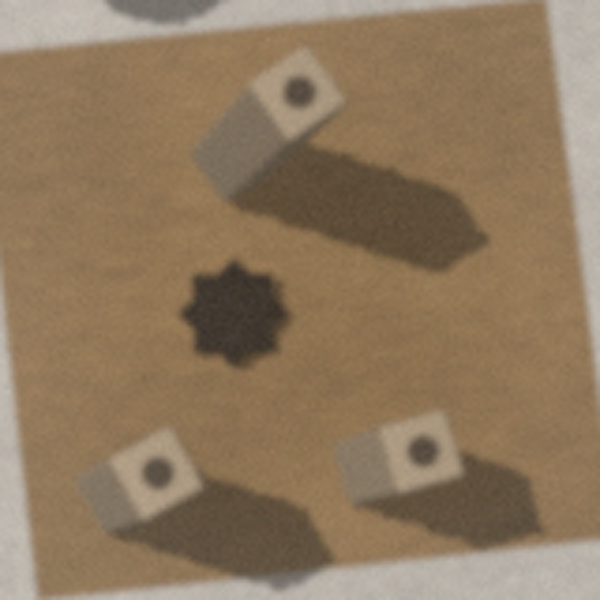

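View pics/scboxc.png

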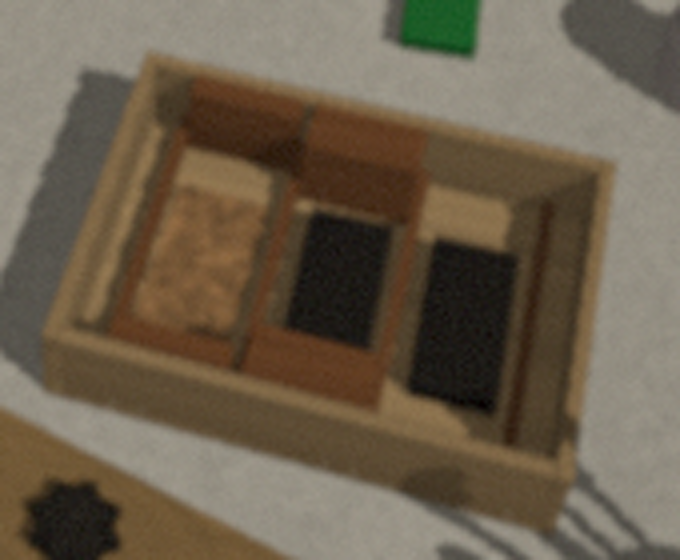

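View pics/scpostc.png

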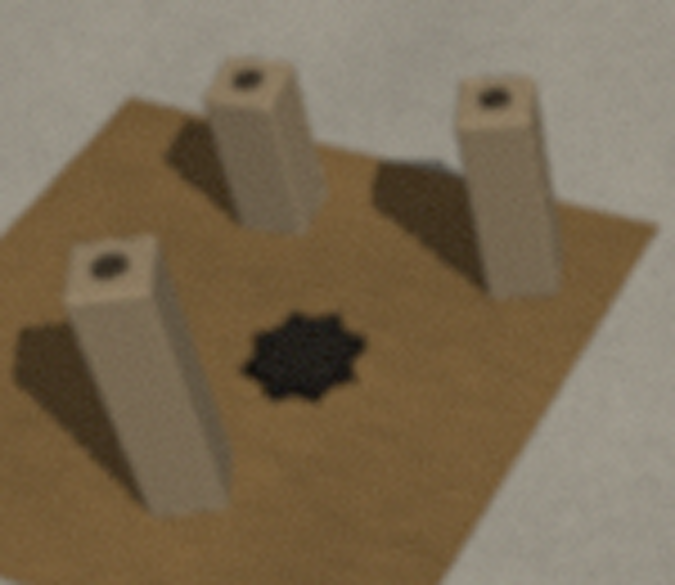

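```bash
cat > h.py <<'E'
import numpy as np,cv2
from rig import *
from scipy.spatial.transform import Rotation as R
def cam(n):
    c=calibration(n);f=240/np.tan(np.radians(c['fovy'])/2)
    Rm=R.from_rotvec(c['rvec']).as_matrix();return c,f,Rm,-Rm.T@c['tvec']
def ray(n,p):
    c,f,Rm,o=cam(n);d=np.array([(p[0]-c['cx'])/f,(p[1]-c['cy'])/f])
    if n=='wrist':
        r=np.hypot(*d);v=np.array([*(d/r*np.sin(r)),np.cos(r)])
    else: v=np.array([*d,1.])
    v=Rm.T@v;return o,v/np.linalg.norm(v)
def atz(n,p,z):
    o,d=ray(n,p);return o+d*(z-o[2])/d[2]
def proj(n,X):
    c,f,Rm,o=cam(n);v=(Rm@(np.array(X)-o).T)
    if n=='wrist':
        a=np.arctan2(np.hypot(v[0],v[1]),v[2]);u=v[:2]/np.hypot(v[0],v[1])*a
    else:u=v[:2]/v[2]
    return u[0]*f+c['cx'],u[1]*f+c['cy']
def tri(*obs):
    A=0;b=0;L=[ray(*o) for o in obs]
    for o,d in L:
        P=np.eye(3)-np.outer(d,d);A=A+P;b=b+P@o
    x=np.linalg.solve(A,b);return x,[np.linalg.norm(np.cross(x-o,d)) for o,d in L]
E
python3 - <<'E'
from h import *
np.set_printoptions(precision=4,suppress=True)
T=lambda x,y,s,ox,oy:((x+.5)/s-.5+ox,(y+.5)/s-.5+oy)
for nm,t,s in [('mid',(158,473),(495,98)),('short',(424,451),(247,79)),('long',(299,91),(110,267))]:
    t=T(*t,3.75,370,110);s=T(*s,4.5,120,180);print(nm,t,s,*tri(('top',t),('scene',s)))
tc=[(108,477),(174,427),(205,486),(142,522)]
q=[atz('top',T(*p,3.75,370,110),.13)[:2] for p in tc];q=np.array(q);print(q,q.mean(0))
for i in range(4):
    e=q[(i+1)%4]-q[i];print(np.linalg.norm(e),np.degrees(np.arctan2(e[1],e[0])))
bc=[(43,125),(606,50),(663,463),(100,535)]
q=np.array([atz('top',T(*p,5,135,120),.054)[:2] for p in bc]);print(q,q.mean(0))
for i in range(4):
    e=q[(i+1)%4]-q[i];print(np.linalg.norm(e),np.degrees(np.arctan2(e[1],e[0])))
bs=[(153,55),(614,162),(572,470),(45,338)]
q=np.array([atz('scene',T(*p,4,300,270),.054)[:2] for p in bs]);print(q,q.mean(0))
s=state();M=R.from_rotvec(s['tool_rot']).as_matrix();print(M)
print(atz('top',(433,193),0.01),atz('top',(134,282),.075))
print(calibration('wrist'))
E
```

```text
mid (411.76666666666665, 235.76666666666665) (229.61111111111111, 201.38888888888889) [ 0.4413 -0.1973  0.1243] [np.float64(0.0014795472726676468), np.float64(0.0014795472726676342)]
short (482.7, 229.9) (174.5, 197.16666666666666) [ 0.4525 -0.3555  0.094 ] [np.float64(0.0013943855560407988), np.float64(0.001394385556040646)]
long (449.3666666666667, 133.9) (144.05555555555554, 238.94444444444446) [ 0.6452 -0.2763  0.155 ] [np.float64(0.0015483232040987528), np.float64(0.0015483232040986628)]
[[ 0.4401 -0.17  ]
 [ 0.4667 -0.2073]
 [ 0.4338 -0.2231]
 [ 0.4149 -0.1877]] [ 0.4389 -0.197 ]
0.045902465263151324 -54.52423112757582
0.036498526068012176 -154.3655750748744
0.04013950047044971 118.073919912119
0.03079069066320164 35.21357952301921
[[0.6632 0.3723]
 [0.6917 0.1247]
 [0.5072 0.1032]
 [0.4815 0.3484]] [0.5859 0.2372]
0.24922253292318955 -83.43651303829628
0.18574408789914482 -173.3583076003689
0.24655681993069578 95.99051650771621
0.18330177730917335 7.479865511863173
[[0.5167 0.1119]
 [0.4885 0.3551]
 [0.6653 0.375 ]
 [0.699  0.1302]] [0.5924 0.2431]
[[ 0.254  -0.0003 -0.9672]
 [ 0.9672 -0.0014  0.254 ]
 [-0.0014 -1.     -0.0001]]
[ 0.5481 -0.2738  0.01  ] [0.3622 0.3868 0.075 ]
{'fovy': 65.70646984690485, 'cx': 318.257789707923, 'cy': 239.35409089520655, 'rvec': array([-2.2655, -1.7493, -0.2918]), 'tvec': array([-0.6491, -0.0434,  0.3812])}
```

The candidates for the wanted post are (pixel in the top view, triangulated top height):
- (412,236): 124 mm
- (483,230): 94 mm
- (449,134): 155 mm

The empty bay, with the cork at about (240,180), is an outer one with short end blocks, so it is the mid bay. The post to use is the one at (412,236), at about (0.44,-0.197). The close crops agree. The green and turquoise tiles play no part.

I'll move over the bare strip first, with the tool down.

Request:
{"op": "send_rows", "data": {
  "increments": [
    {"jaw":0,"dp":[0.18,-0.3,0.05],"rotation":[0,0,-1.2]},
    {"jaw":0,"dp":[0.18,-0.3,0.05],"rotation":[0,0,-1.2]},
    {"jaw":0,"dp":[0.18,-0.3,0.05],"rotation":[0,0,-1.2]},
    {"jaw":0,"dp":[0.18,-0.3,0.05],"rotation":[0,0,-1.2]},
    {"jaw":0,"dp":[0.18,-0.3,0.05],"rotation":[0,0,-1.2]},
    {"jaw":0,"dp":[0.18,-0.3,0.05],"rotation":[0,0,-1.2]},
    {"jaw":0,"dp":[0.18,-0.3,0.05],"rotation":[0,0,-1.2]},
    {"jaw":0,"dp":[0.18,-0.3,0.05],"rotation":[0,0,-1.2]},
    {"jaw":0,"dp":[0.385,-0.63,0.0],"rotation":[0,0,-2.3]},
    {"jaw":0,"dp":[0.385,-0.63,0.0],"rotation":[0,0,-2.3]},
    {"jaw":0,"dp":[0.385,-0.63,0.0],"rotation":[0,0,-2.3]},
    {"jaw":0,"dp":[0.385,-0.63,0.0],"rotation":[0,0,-2.3]},
    {"jaw":0,"dp":[0.385,-0.63,0.0],"rotation":[0,0,-2.3]},
    {"jaw":0,"dp":[0.385,-0.63,0.0],"rotation":[0,0,-2.3]},
    {"jaw":0,"dp":[0.385,-0.63,0.0],"rotation":[0,0,-2.3]},
    {"jaw":0,"dp":[0.385,-0.63,0.0],"rotation":[0,0,-2.3]},
    {"jaw":0,"dp":[0.385,-0.63,0.0],"rotation":[0,0,-2.3]},
    {"jaw":0,"dp":[0.385,-0.63,0.0],"rotation":[0,0,-2.3]},
    {"jaw":0,"dp":[0.385,-0.63,0.0],"rotation":[0,0,-2.3]},
    {"jaw":0,"dp":[0.385,-0.63,0.0],"rotation":[0,0,-2.3]}
  ]
}}

```text
time_s: 1.77
tcp_pos: [0.5503, -0.0037, 0.3032]
tool_rot: [-1.431, 0.774, -0.774]
contact_force: [-0.6, -0.1, -0.2]
gripper_width: 0.998
```

```bash
python3 - <<'E'
from h import *
np.set_printoptions(precision=4,suppress=True)
s=state();print(s['time_s'],s['tcp_pos'],s['joint_pos']);print(R.from_rotvec(s['tool_rot']).as_matrix())
c,f,Rm,o=cam('wrist');print(o,Rm[2])
cv2.imwrite('pics/w1.png',read_camera('wrist'))
E
```

```text
1.7667 [ 0.5503 -0.0037  0.3032] [-0.7412  0.1464  0.7437  1.7408 -0.1012  1.2953 -0.9681]
[[ 0.5462 -0.0013  0.8377]
 [-0.8377 -0.0016  0.5462]
 [ 0.0007 -1.     -0.0019]]
[0.6212 0.0424 0.3732] [-0.2745 -0.1807 -0.9445]
```

View pics/w1.png

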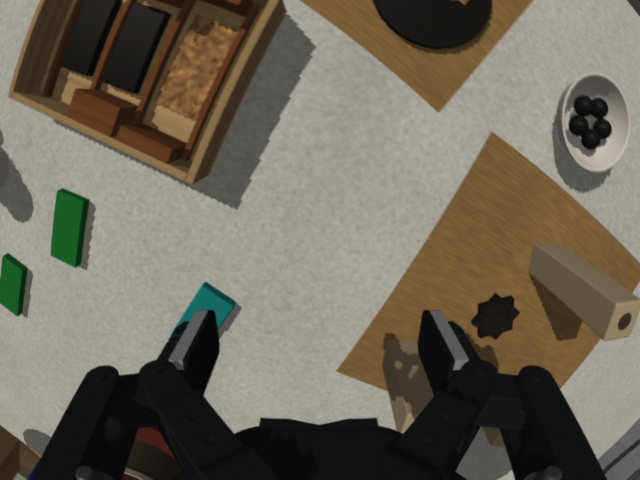

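```bash
cat > k.py <<'E'
import numpy as np, itertools
from scipy.spatial.transform import Rotation as R
D=[([-1.413,.333,.04,1.465,-.013,1.343,-.059],[.165,.6285,.3035],[-1.32091157,-1.01712697,1.01924899]),
([-0.7412,0.1464,0.7437,1.7408,-0.1012,1.2953,-0.9681],[.5503,-.0037,.3032],[-1.431,.774,-.774])]
def rots(q,s):
    r=R.identity();L=[r]
    for i in range(7):
        r=r*R.from_rotvec(np.array([0,0,1.] if i%2==0 else [0,1.,0])*s[i]*q[i]);L.append(r)
    return L
E
python3 - <<'E'
from k import *
for s in itertools.product([1,-1],repeat=4):
    S=[s[0],1,s[1],1,s[2],1,s[3]]
    T=[rots(q,S)[-1].inv()*R.from_rotvec(r) for q,p,r in D]
    e=(T[0].inv()*T[1]).magnitude()
    print(S,round(e,4)) if e<.3 else 0
    if e<.02: print(T[0].as_matrix().round(3))
E
```

```text
[-1, 1, -1, 1, 1, 1, -1] 0.1843
[-1, 1, -1, 1, -1, 1, -1] 0.0031
[[-1.     0.003  0.001]
 [ 0.001  0.     1.   ]
 [ 0.003  1.    -0.   ]]
```

Request:
{"op": "send_rows", "data": {
  "increments": [
    {"jaw":0,"dp":[0,0,0.05],"rotation":[0.5,0,0]},
    {"jaw":0,"dp":[0,0,0.05],"rotation":[0.5,0,0]},
    {"jaw":0,"dp":[0,0,0.05],"rotation":[0.5,0,0]},
    {"jaw":0,"dp":[0,0,0.05],"rotation":[0.5,0,0]},
    {"jaw":0,"dp":[0,0,0.05],"rotation":[0.5,0,0]}
  ]
}}

```text
time_s: 2.23
tcp_pos: [0.5493, -0.0031, 0.3535]
tool_rot: [-0.973, 0.889, -0.525]
contact_force: [-0.4, -0.5, 0.3]
gripper_width: 1.001
```

```bash
cat > rec.py <<'E'
from rig import state
import json
s=state();json.dump([list(s['joint_pos']),list(s['tcp_pos']),list(s['tool_rot'])],open('data.jsonl','a'));open('data.jsonl','a').write('\n')
print(s['time_s'],[round(float(x),3) for x in list(s['joint_pos'])+list(s['tcp_pos'])])
E
python3 rec.py
```

```text
2.2333 [-0.511, 0.188, 0.793, 1.683, -0.62, 1.502, -0.605, 0.549, -0.003, 0.353]
```

Request:
{"op": "send_rows", "data": {
  "increments": [
    {"jaw":0,"dp":[0.05,-0.1,0.0],"rotation":[-0.5,0.5,0]},
    {"jaw":0,"dp":[0.05,-0.1,0.0],"rotation":[-0.5,0.5,0]},
    {"jaw":0,"dp":[0.05,-0.1,0.0],"rotation":[-0.5,0.5,0]},
    {"jaw":0,"dp":[0.05,-0.1,0.0],"rotation":[-0.5,0.5,0]},
    {"jaw":0,"dp":[0.05,-0.1,0.0],"rotation":[-0.5,0.5,0]},
    {"jaw":0,"dp":[0.05,-0.1,0.0],"rotation":[-0.5,0.5,0]},
    {"jaw":0,"dp":[0.05,-0.1,0.0],"rotation":[-0.5,0.5,0]}
  ]
}}

```text
time_s: 2.82
tcp_pos: [0.6019, -0.0964, 0.3517]
tool_rot: [-1.623, 1.224, -0.516]
contact_force: [0.9, 1.2, -0.4]
gripper_width: 0.998
```

```bash
python3 rec.py
```

```text
2.8167 [-0.422, 0.648, 0.862, 1.197, -0.306, 1.951, -0.71, 0.602, -0.096, 0.352]
```

Request:
{"op": "send_rows", "data": {
  "increments": [
    {"jaw":0,"dp":[0.0,0.05,0.1],"rotation":[-0.4,0,0.4]},
    {"jaw":0,"dp":[0.0,0.05,0.1],"rotation":[-0.4,0,0.4]},
    {"jaw":0,"dp":[0.0,0.05,0.1],"rotation":[-0.4,0,0.4]},
    {"jaw":0,"dp":[0.0,0.05,0.1],"rotation":[-0.4,0,0.4]},
    {"jaw":0,"dp":[0.0,0.05,0.1],"rotation":[-0.4,0,0.4]}
  ]
}}

```text
time_s: 3.23
tcp_pos: [0.6012, -0.0482, 0.4558]
tool_rot: [-2.135, 0.779, -0.53]
contact_force: [-0.2, 1.1, -1.7]
gripper_width: 1.001
```

```bash
python3 rec.py; python3 - <<'E'
from k import *
import json
D+=[json.loads(l) for l in open('data.jsonl') if l.strip()]
S=[-1,1,-1,1,-1,1,-1]
A=[];b=[]
for q,p,r in D:
    L=[x.as_matrix() for x in rots(q,S)]
    # v0 (z), link2 (after j2) y,z ... general x,y,z after j2(L2) ,after j4 (L4), after j6 z... 
    A.append(np.hstack([L[0][:,2:],L[2],L[4],L[6]]));b.append(p)
A=np.vstack(A);b=np.hstack(b)
x,res,rk,sv=np.linalg.lstsq(A,b,rcond=1e-3);print(rk,sv.round(4));print(x.round(4),(A@x-b).round(4))
E
```

```text
3.2333 [-0.739, 0.558, 0.91, 1.173, 0.164, 1.914, -0.601, 0.601, -0.048, 0.456]
10 [4.3992 3.8011 3.7983 0.7536 0.6526 0.5764 0.4225 0.3394 0.3318 0.2049]
[ 2.510e-01 -3.000e-04 -2.220e-02  4.827e-01  2.000e-04 -2.220e-02
  5.037e-01  6.000e-04  1.000e-04  2.901e-01] [ 0.0001  0.0001  0.0004 -0.0001  0.0001 -0.0004  0.      0.     -0.
 -0.     -0.      0.0001  0.     -0.     -0.0002]
```

```bash
cat > ik.py <<'E'
from k import *
from scipy.optimize import least_squares
S=[-1,1,-1,1,-1,1,-1]
lo=np.array([-2.58,-.38,-1.3,.25,-1.5,.08,-2.65]);hi=np.array([2.58,2.09,1.39,2.4,4.64,2.09,2.65])
V=[(0,[0,0,.251]),(2,[0,-.0222,.4827]),(4,[0,-.0222,.5037]),(6,[0,0,.2901])]
T0=R.from_matrix([[-1,0,0],[0,0,1],[0,1,0]])
def fk(q):
    L=rots(q,S);p=np.zeros(3);P=[]
    for i,v in V: p=p+L[i].apply(v);P.append(p)
    return P,L[7]*T0
def ik(p,Rt,q0,reg=.002):
    def f(q):
        P,r=fk(q);return np.r_[(P[3]-p)*5,(r*Rt.inv()).as_rotvec(),reg*(q-q0)]
    s=least_squares(f,np.clip(q0,lo+.02,hi-.02),bounds=(lo+.01,hi-.01))
    e=s.fun;return s.x,np.linalg.norm(e[:3])/5,np.linalg.norm(e[3:6])
def tool(yaw,a):
    # approach heading yaw(rad), a below horizontal; z up side
    d=np.array([np.cos(yaw),np.sin(yaw),0]);u=np.array([0,0,1.])
    y=d*np.cos(a)-u*np.sin(a);z=u*np.cos(a)+d*np.sin(a);x=np.cross(y,z)
    return R.from_matrix(np.c_[x,y,z])
E
cat > t.py <<'E'
from ik import *
import warnings
np.set_printoptions(precision=2,suppress=True)
rng=np.random.default_rng(0)
q0=np.array([-0.739,0.558,0.91,1.173,0.164,1.914,-0.601])
post=np.array([.441,-.197,.085])
for yd in (-150,-60,30):
  for a in (0,20,35,50,65):
    t=tool(np.radians(yd),np.radians(a));d=t.as_matrix()[:,1]
    p=post-.06*d
    sols=[]
    for k in range(25):
        qs=q0 if k==0 else rng.uniform(lo,hi)
        q,e,er=ik(p,t,qs)
        if e<.002 and er<.01:
            P,_=fk(q); sols.append((np.min(np.minimum(q-lo,hi-q)),q,P[1][2],P[2]))
    sols.sort(key=lambda s:-s[0])
    print(yd,a,len(sols),*(sols[:2]))
E
timeout 550 python3 t.py
```

```text
-150 0 11 (np.float64(0.1706318851534785), array([-0.53,  1.3 ,  0.81,  1.41,  0.2 ,  1.92,  2.43]), np.float64(0.3791084402826205), array([ 0.74, -0.02,  0.08])) (np.float64(0.1668432388205412), array([-0.52,  1.29,  0.79,  1.41,  0.21,  1.92,  2.41]), np.float64(0.38396949023065974), array([ 0.74, -0.02,  0.09]))
-150 20 17 (np.float64(0.2944614856438035), array([-0.52,  1.05,  0.77,  1.52,  0.13,  1.74,  2.36]), np.float64(0.4915011695477973), array([ 0.73, -0.03,  0.2 ])) (np.float64(0.2836567841736246), array([-0.31,  0.92,  0.43,  1.5 ,  0.31,  1.81,  2.15]), np.float64(0.5418717949273388), array([ 0.73, -0.03,  0.2 ]))
-150 35 14 (np.float64(0.41505408072971406), array([-0.14,  0.71,  0.21,  1.6 ,  0.35,  1.67,  2.05]), np.float64(0.6160450969865011), array([ 0.69, -0.05,  0.29])) (np.float64(0.41173628966899467), array([-0.13,  0.71,  0.19,  1.6 ,  0.36,  1.68,  2.05]), np.float64(0.6165300106868578), array([ 0.69, -0.05,  0.29]))
-150 50 12 (np.float64(0.5833114448094077), array([0.03, 0.53, 0.04, 1.71, 0.35, 1.51, 2.03]), np.float64(0.6665835869405574), array([ 0.64, -0.08,
[... 1715 characters left out ...]
89]), np.float64(0.7152355423277718), array([ 0.19, -0.34,  0.29]))
30 50 14 (np.float64(0.14080803179169443), array([ 1.57,  0.2 , -0.82,  2.26, -0.84,  0.73,  0.38]), np.float64(0.7236692483437406), array([ 0.25, -0.31,  0.35])) (np.float64(0.09876753912499048), array([ 0.64,  0.12,  0.16,  2.3 , -1.03,  0.83,  0.51]), np.float64(0.7303155741997396), array([ 0.25, -0.31,  0.35]))
30 65 13 (np.float64(0.19785790311412432), array([ 1.02,  0.09, -0.42,  2.2 , -0.54,  0.74, -0.06]), np.float64(0.731834813789342), array([ 0.31, -0.27,  0.4 ])) (np.float64(0.19594905929922435), array([ 0.98,  0.08, -0.38,  2.2 , -0.55,  0.74, -0.06]), np.float64(0.7319648768156123), array([ 0.31, -0.27,  0.4 ]))
```

```bash
cat > t2.py <<'E'
from ik import *
np.set_printoptions(precision=3,suppress=True)
from rig import state
s=state();q0=s['joint_pos'];p0=s['tcp_pos'];R0=R.from_rotvec(s['tool_rot'])
post=np.array([.441,-.197,.085]);yd=np.radians(-150)
def go(name,p,t,q):
    q,e,er=ik(p,t,q,.01);P,_=fk(q)
    print(name,p,'dp',p-p0,'rv',(t*R0.inv()).as_rotvec(),'q',q,'e',round(e,4),round(er,3),'wristz',P[2].round(2));return q
a=np.radians(25)
t=tool(yd,np.radians(90));q=np.array([-.6,.3,.6,1.6,0,1.3,2.1]);q=go('down',np.array([.62,-.06,.3]),t,q)
t=tool(yd,a);d=t.as_matrix()[:,1];dh=np.array([np.cos(yd),np.sin(yd),0])
q=go('look',post-.062*d-.14*dh+[0,0,.08],t,q)
q=go('pre',post-.062*d-.1*dh,t,q);q=go('grasp',post-.062*d,t,q)
q=go('lift',post-.062*d+[0.05,.1,.1],t,q)
g=np.array([.52,-.05,.08])
for aa in (45,70,90,115):
    t=tool(yd,np.radians(aa));q=go('rot%d'%aa,g-.062*t.as_matrix()[:,1],t,q)
E
python3 t2.py
```

```text
down [ 0.62 -0.06  0.3 ] dp [ 0.019 -0.012 -0.156] rv [0.638 0.7   2.741] q [-0.454  0.309  0.602  1.567 -0.179  1.321  2.265] e 0.0 0.0 wristz [ 0.62 -0.06  0.59]
look [ 0.611 -0.099  0.191] dp [ 0.01  -0.051 -0.265] rv [1.793 1.555 1.906] q [-0.422  1.024  0.644  1.13   0.155  2.038  2.332] e 0.0 0.0 wristz [0.84 0.03 0.31]
pre [ 0.576 -0.119  0.111] dp [-0.025 -0.071 -0.345] rv [1.793 1.555 1.906] q [-0.425  1.057  0.622  1.266  0.123  1.883  2.275] e 0.0 0.0 wristz [0.8  0.01 0.23]
grasp [ 0.49  -0.169  0.111] dp [-0.112 -0.121 -0.345] rv [1.793 1.555 1.906] q [-0.448  0.936  0.65   1.541  0.175  1.714  2.274] e 0.0 0.0 wristz [ 0.72 -0.04  0.23]
lift [ 0.54  -0.069  0.211] dp [-0.062 -0.021 -0.245] rv [1.793 1.555 1.906] q [-0.54   0.877  0.656  1.368  0.157  1.983  2.266] e 0.0 0.0 wristz [0.77 0.06 0.33]
rot45 [ 0.558 -0.028  0.124] dp [-0.043  0.02  -0.332] rv [1.47  1.324 2.248] q [-0.558  0.815  0.608  1.465 -0.037  1.667  2.151] e 0.0 0.0 wristz [0.74 0.07 0.33]
rot70 [ 0.538 -0.039  0.138] dp [-0.063  0.009 -0.317] rv [1.021 0.991 2.57 ] q [-0.574  0.498  0.625  1.748 -0.106  1.283  2.174] e 0.0 0.0 wristz [0.62 0.01 0.41]
rot90 [ 0.52  -0.05   0.142] dp [-0.081 -0.002 -0.314] rv [0.638 0.7   2.741] q [-0.543  0.255  0.628  1.983 -0.182  0.959  2.27 ] e 0.0 0.0 wristz [ 0.52 -0.05  0.43]
rot115 [ 0.497 -0.063  0.136] dp [-0.104 -0.015 -0.32 ] rv [0.146 0.318 2.841] q [ 0.65   0.09  -0.464  2.209 -0.457  0.566  2.64 ] e 0.0002 0.004 wristz [ 0.39 -0.12  0.4 ]
```

Request:
{"op": "send_rows", "data": {
  "increments": [
    {"jaw":0,"dp":[0.01,-0.01,-0.05],"rotation":[0.32,0.35,1.37]},
    {"jaw":0,"dp":[0.01,-0.01,-0.05],"rotation":[0.32,0.35,1.37]},
    {"jaw":0,"dp":[0.01,-0.01,-0.05],"rotation":[0.32,0.35,1.37]},
    {"jaw":0,"dp":[0.01,-0.01,-0.05],"rotation":[0.32,0.35,1.37]},
    {"jaw":0,"dp":[0.01,-0.01,-0.05],"rotation":[0.32,0.35,1.37]},
    {"jaw":0,"dp":[0.01,-0.01,-0.05],"rotation":[0.32,0.35,1.37]},
    {"jaw":0,"dp":[0.01,-0.01,-0.05],"rotation":[0.32,0.35,1.37]},
    {"jaw":0,"dp":[0.01,-0.01,-0.05],"rotation":[0.32,0.35,1.37]},
    {"jaw":0,"dp":[0.01,-0.01,-0.05],"rotation":[0.32,0.35,1.37]},
    {"jaw":0,"dp":[0.01,-0.01,-0.05],"rotation":[0.32,0.35,1.37]},
    {"jaw":0,"dp":[0.01,-0.01,-0.05],"rotation":[0.32,0.35,1.37]},
    {"jaw":0,"dp":[0.01,-0.01,-0.05],"rotation":[0.32,0.35,1.37]},
    {"jaw":0,"dp":[0.02,-0.01,-0.1],"rotation":[0.6,0.65,2.57]},
    {"jaw":0,"dp":[0.02,-0.01,-0.1],"rotation":[0.6,0.65,2.57]},
    {"jaw":0,"dp":[0.02,-0.01,-0.1],"rotation":[0.6,0.65,2.57]},
    {"jaw":0,"dp":[0.02,-0.01,-0.1],"rotation":[0.6,0.65,2.57]},
    {"jaw":0,"dp":[0.02,-0.01,-0.1],"rotation":[0.6,0.65,2.57]},
    {"jaw":0,"dp":[0.02,-0.01,-0.1],"rotation":[0.6,0.65,2.57]},
    {"jaw":0,"dp":[0.02,-0.01,-0.1],"rotation":[0.6,0.65,2.57]},
    {"jaw":0,"dp":[0.02,-0.01,-0.1],"rotation":[0.6,0.65,2.57]}
  ]
}}

```text
time_s: 4.9
tcp_pos: [0.6198, -0.0604, 0.3551]
tool_rot: [-1.322, -1.282, 1.336]
contact_force: [-0.2, -0.2, -0.4]
gripper_width: 1.001
```

```bash
sed -i 's/q=np.array(\[-.6.*q=go(.down/q=q0;go("down/; s/"down'"'"'/"down"/' t2.py; sed -i 's/for aa in (45,70,90,115):/for aa,yy in ((45,-160),(70,-170),(90,-180),(115,-180)):/; s/t=tool(yd,np.radians(aa))/t=tool(np.radians(yy),np.radians(aa))/' t2.py; python3 rec.py; python3 t2.py
python3 - <<'E'
from h import *
cv2.imwrite('pics/w2.png',read_camera('wrist'))
E
```

```text
4.9 [-0.475, 0.208, 0.523, 1.559, 0.019, 1.305, 1.698, 0.62, -0.06, 0.355]
down [ 0.62 -0.06  0.3 ] dp [ 0.     0.    -0.055] rv [0.103 0.118 0.425] q [-0.334  0.292  0.447  1.561 -0.129  1.318  2.223] e 0.0 0.0 wristz [ 0.62 -0.06  0.59]
look [ 0.611 -0.099  0.191] dp [-0.009 -0.039 -0.164] rv [-0.257  1.196  0.296] q [-0.326  0.974  0.445  1.122  0.259  2.065  2.232] e 0.0 0.0 wristz [0.84 0.03 0.31]
pre [ 0.576 -0.119  0.111] dp [-0.044 -0.059 -0.244] rv [-0.257  1.196  0.296] q [-0.32   1.003  0.428  1.259  0.232  1.91   2.171] e 0.0 0.0 wristz [0.8  0.01 0.23]
grasp [ 0.49  -0.169  0.111] dp [-0.13  -0.109 -0.244] rv [-0.257  1.196  0.296] q [-0.319  0.872  0.448  1.534  0.282  1.75   2.161] e 0.0 0.0 wristz [ 0.72 -0.04  0.23]
lift [ 0.54  -0.069  0.211] dp [-0.08  -0.009 -0.144] rv [-0.257  1.196  0.296] q [-0.415  0.819  0.44   1.36   0.245  2.013  2.152] e 0.0 0.0 wristz [0.77 0.06 0.33]
rot45 [ 0.561 -0.035  0.124] dp [-0.059  0.025 -0.231] rv [-0.067  0.872  0.183] q [-0.376  0.793  0.417  1.409 -0.021  1.733  1.966] e 0.0 0.0 wristz [0.75 0.04 0.33]
rot70 [ 0.541 -0.046  0.138] dp [-0.079  0.014 -0.217] rv [0.073 0.443 0.053] q [-0.376  0.492  0.455  1.703 -0.13   1.337  1.865] e 0.0 0.0 wristz [ 0.64 -0.03  0.41]
rot90 [ 0.52  -0.05   0.142] dp [-0.1    0.01  -0.213] rv [ 0.129  0.086 -0.097] q [-0.415  0.238  0.48   1.977 -0.134  0.956  1.701] e 0.0 0.0 wristz [ 0.52 -0.05  0.43]
rot115 [ 0.494 -0.05   0.136] dp [-0.126  0.01  -0.219] rv [ 0.148 -0.349 -0.067] q [-0.411 -0.032  0.427  2.325  0.014  0.41   1.577] e 0.0 0.0 wristz [ 0.37 -0.05  0.4 ]
```

View pics/w2.png

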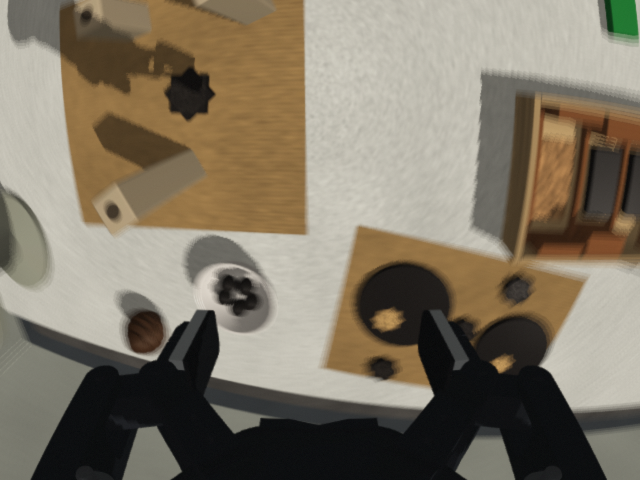

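Request:
{"op": "send_rows", "data": {
  "increments": [
    {"jaw":0,"dp":[0,0,0],"rotation":[0,0,0]},
    {"jaw":0,"dp":[0,0,0],"rotation":[0,0,0]},
    {"jaw":0,"dp":[0,0,0],"rotation":[0,0,0]}
  ]
}}

```text
time_s: 5.2
tcp_pos: [0.62, -0.0605, 0.3541]
tool_rot: [-1.328, -1.271, 1.331]
contact_force: [1.0, -0.1, -0.3]
gripper_width: 1.003
```

```bash
cd .;python3 t2.py | head -2
```

```text
down [ 0.62 -0.06  0.3 ] dp [ 0.     0.    -0.054] rv [0.107 0.116 0.436] q [-0.334  0.292  0.447  1.561 -0.129  1.318  2.223] e 0.0 0.0 wristz [ 0.62 -0.06  0.59]
look [ 0.611 -0.099  0.191] dp [-0.009 -0.038 -0.163] rv [-0.249  1.197  0.304] q [-0.325  0.974  0.443  1.122  0.259  2.065  2.231] e 0.0 0.0 wristz [0.84 0.03 0.31]
```

Request:
{"op": "send_rows", "data": {
  "increments": [
    {"jaw":0,"dp":[-0.01,-0.04,-0.14],"rotation":[-0.25,1.2,0.3]},
    {"jaw":0,"dp":[-0.01,-0.04,-0.14],"rotation":[-0.25,1.2,0.3]},
    {"jaw":0,"dp":[-0.01,-0.04,-0.14],"rotation":[-0.25,1.2,0.3]},
    {"jaw":0,"dp":[-0.01,-0.04,-0.14],"rotation":[-0.25,1.2,0.3]},
    {"jaw":0,"dp":[-0.01,-0.04,-0.14],"rotation":[-0.25,1.2,0.3]},
    {"jaw":0,"dp":[-0.01,-0.04,-0.14],"rotation":[-0.25,1.2,0.3]},
    {"jaw":0,"dp":[-0.01,-0.04,-0.14],"rotation":[-0.25,1.2,0.3]},
    {"jaw":0,"dp":[-0.01,-0.04,-0.14],"rotation":[-0.25,1.2,0.3]},
    {"jaw":0,"dp":[-0.01,-0.04,-0.14],"rotation":[-0.25,1.2,0.3]},
    {"jaw":0,"dp":[-0.01,-0.04,-0.14],"rotation":[-0.25,1.2,0.3]},
    {"jaw":0,"dp":[-0.01,-0.04,-0.14],"rotation":[-0.25,1.2,0.3]},
    {"jaw":0,"dp":[-0.01,-0.04,-0.14],"rotation":[-0.25,1.2,0.3]},
    {"jaw":0,"dp":[-0.01,-0.04,-0.14],"rotation":[-0.25,1.2,0.3]},
    {"jaw":0,"dp":[-0.01,-0.04,-0.14],"rotation":[-0.25,1.2,0.3]}
  ]
}}

```text
time_s: 6.37
tcp_pos: [0.6103, -0.1012, 0.2148]
tool_rot: [-0.264, -0.45, 2.054]
contact_force: [-0.3, 0.6, 0.2]
gripper_width: 0.999
```

```bash
cd .;python3 rec.py; python3 t2.py | head -3
python3 - <<'E'
from h import *
np.set_printoptions(precision=3,suppress=True)
print(R.from_rotvec(state()['tool_rot']).as_matrix())
c=calibration('wrist');import pickle;pickle.dump(c,open('w3.pkl','wb'))
cv2.imwrite('pics/w3.png',read_camera('wrist'))
# predicted corners
for z in(0,.13):
  for sx,sy in((1,1),(1,-1),(-1,-1),(-1,1)):
    o=R.from_euler('z',30,degrees=True).apply([.02*sx,.02*sy,0])+[.441,-.197,z];print(np.round(proj('wrist',o)))
E
```

```text
6.3667 [-0.36, 0.968, 0.523, 1.117, 0.241, 2.081, 2.284, 0.61, -0.101, 0.215]
down [ 0.62 -0.06  0.3 ] dp [0.01  0.041 0.085] rv [ 0.57  -0.985  0.003] q [-0.358  0.295  0.478  1.562 -0.138  1.319  2.231] e 0.0 0.0 wristz [ 0.62 -0.06  0.59]
look [ 0.611 -0.099  0.191] dp [ 0.001  0.002 -0.024] rv [ 0.004 -0.002  0.002] q [-0.36   0.99   0.515  1.125  0.223  2.055  2.266] e 0.0 0.0 wristz [0.84 0.03 0.31]
pre [ 0.576 -0.119  0.111] dp [-0.034 -0.018 -0.104] rv [ 0.004 -0.002  0.002] q [-0.358  1.019  0.496  1.261  0.195  1.899  2.206] e 0.0 0.0 wristz [0.8  0.01 0.23]
[[-0.498 -0.787 -0.365]
 [ 0.867 -0.453 -0.207]
 [-0.002 -0.419  0.908]]
[340. 329.]
[301. 329.]
[302. 298.]
[339. 298.]
[347. 236.]
[294. 236.]
[296. 203.]
[345. 203.]
```

View pics/w3.png

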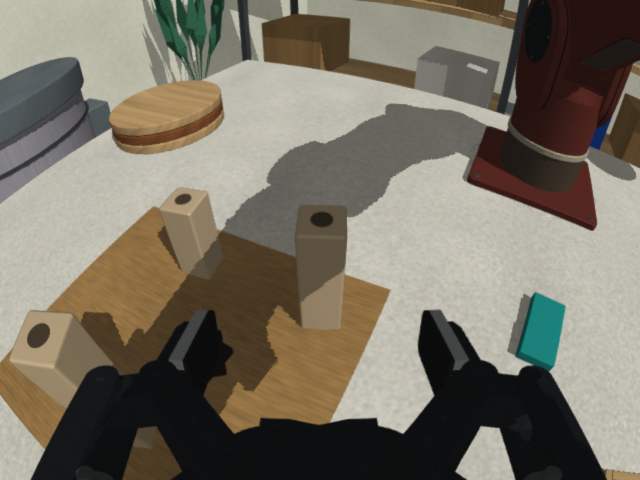

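```bash
cd .;python3 - <<'E'
import cv2
im=cv2.imread('pics/w3.png');cv2.imwrite('pics/w3c.png',cv2.resize(im[195:345,275:375],None,fx=4,fy=4,interpolation=cv2.INTER_CUBIC))
E
```

```text
(no output)
```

View pics/w3c.png

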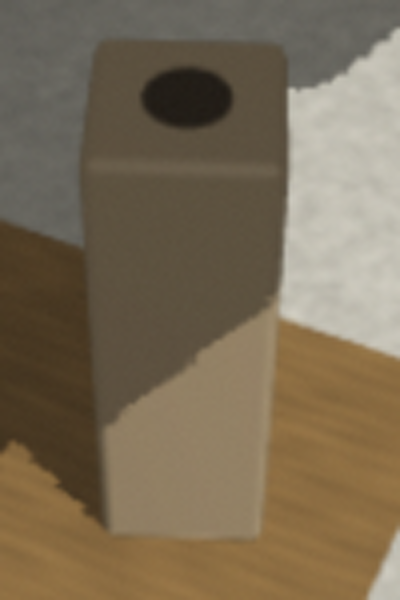

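```bash
cd .;python3 - <<'E'
from h import *
import pickle,h
from scipy.optimize import least_squares
C=pickle.load(open('w3.pkl','rb'));h.calibration=lambda n:C
obs=[(1,-1,0,301,328.4),(1,1,0,340.5,329),(1,-1,.13,295.3,237),(1,1,.13,346.7,238),(-1,-1,.13,298.8,205.2),(-1,1,.13,346.8,206.3)]
# front face is +30deg side (toward camera). left in image:
def f(v):
    r=[]
    for sx,sy,z,u,w in obs:
        o=R.from_euler('z',v[2],degrees=True).apply([.02*sx,.02*sy,0])+[v[0],v[1],z+ (v[3] if z==0 else v[3])]
        a=proj('wrist',o);r+=[a[0]-u,a[1]-w]
    return np.array(r)
def g(v):return f(np.r_[v,0])
for F,x0 in((g,[.441,-.197,30]),(f,[.441,-.197,30,0])):
    # sign check for left/right
    s=least_squares(F,x0,x_scale=[.01,.01,5]+([.01] if len(x0)>3 else []));print(s.x.round(4),s.fun.round(1))
E
```

```text
[ 0.4422 -0.1951 27.6778] [-0.1  1.7  0.   2.2 -1.  -0.5  1.2 -0.2 -0.3 -1.9  0.1 -1.9]
[ 4.36300e-01 -1.98400e-01  2.76974e+01 -7.00000e-03] [ 0.4 -0.2 -0.4  0.3 -0.   0.1  0.3  0.4  0.4 -0.3 -0.7 -0.4]
```

```bash
sed -i 's/post=np.array.*/post=np.array([.440,-.1965,.085]);yd=np.radians(-152.3)/' t2.py; python3 t2.py|sed -n 3,5p
```

```text
pre [ 0.578 -0.124  0.111] dp [-0.032 -0.022 -0.104] rv [ 0.003 -0.002 -0.037] q [-0.338  1.033  0.501  1.237  0.173  1.922  2.199] e 0.0 0.0 wristz [ 0.81 -0.    0.23]
grasp [ 0.49  -0.17   0.111] dp [-0.12  -0.069 -0.104] rv [ 0.003 -0.002 -0.037] q [-0.35   0.901  0.523  1.519  0.224  1.757  2.191] e 0.0 0.0 wristz [ 0.72 -0.05  0.23]
lift [ 0.54  -0.07   0.211] dp [-0.07   0.031 -0.004] rv [ 0.003 -0.002 -0.037] q [-0.445  0.846  0.52   1.349  0.192  2.02   2.176] e 0.0 0.0 wristz [0.77 0.05 0.33]
```

Request:
{"op": "send_rows", "data": {
  "increments": [
    {"jaw":0,"dp":[-0.032,-0.022,-0.104],"rotation":[0.003,-0.002,-0.037]},
    {"jaw":0,"dp":[-0.032,-0.022,-0.104],"rotation":[0.003,-0.002,-0.037]},
    {"jaw":0,"dp":[-0.032,-0.022,-0.104],"rotation":[0.003,-0.002,-0.037]},
    {"jaw":0,"dp":[-0.032,-0.022,-0.104],"rotation":[0.003,-0.002,-0.037]},
    {"jaw":0,"dp":[-0.032,-0.022,-0.104],"rotation":[0.003,-0.002,-0.037]},
    {"jaw":0,"dp":[-0.05,-0.032,-0.104],"rotation":[0.003,-0.002,-0.037]},
    {"jaw":0,"dp":[-0.068,-0.041,-0.104],"rotation":[0.003,-0.002,-0.037]},
    {"jaw":0,"dp":[-0.086,-0.051,-0.104],"rotation":[0.003,-0.002,-0.037]},
    {"jaw":0,"dp":[-0.086,-0.051,-0.104],"rotation":[0.003,-0.002,-0.037]}
  ]
}}

```text
time_s: 7.17
tcp_pos: [0.5232, -0.1542, 0.1134]
tool_rot: [-0.271, -0.446, 2.015]
contact_force: [-0.5, -0.2, 1.0]
gripper_width: 0.999
```

```bash
cd .;python3 t2.py|sed -n 4p
python3 - <<'E'
from h import *
cv2.imwrite('pics/w4.png',read_camera('wrist'))
E
```

```text
grasp [ 0.49  -0.17   0.111] dp [-0.033 -0.016 -0.002] rv [0.001 0.    0.002] q [-0.351  0.902  0.525  1.519  0.222  1.757  2.193] e 0.0 0.0 wristz [ 0.72 -0.05  0.23]
```

View pics/w4.png

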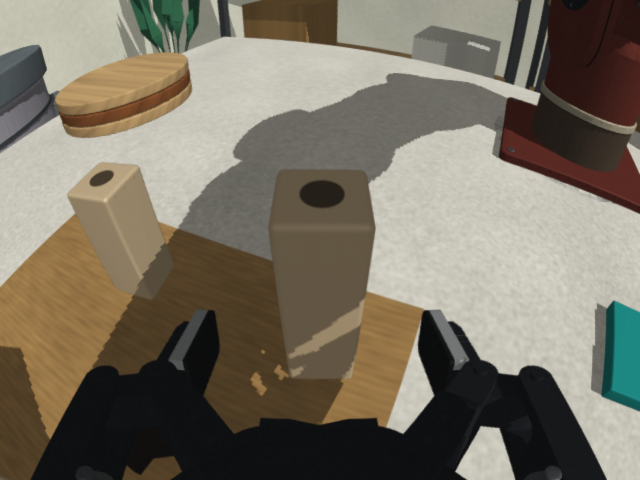

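The post stands centred between the open fingers and square to them, with its front face at columns 271–374. I'll go in and close.

Request:
{"op": "send_rows", "data": {
  "increments": [
    {"jaw":0,"dp":[-0.016,-0.008,0],"rotation":[0,0,0]},
    {"jaw":0,"dp":[-0.032,-0.016,-0.001],"rotation":[0,0,0]},
    {"jaw":0,"dp":[-0.032,-0.016,-0.001],"rotation":[0,0,0]},
    {"jaw":60,"dp":[-0.032,-0.016,-0.001],"rotation":[0,0,0]},
    {"jaw":100,"dp":[-0.032,-0.016,-0.001],"rotation":[0,0,0]},
    {"jaw":130,"dp":[-0.032,-0.016,-0.001],"rotation":[0,0,0]},
    {"jaw":160,"dp":[-0.032,-0.016,-0.001],"rotation":[0,0,0]},
    {"jaw":200,"dp":[-0.032,-0.016,-0.001],"rotation":[0,0,0]},
    {"jaw":255,"dp":[-0.032,-0.016,-0.001],"rotation":[0,0,0]},
    {"jaw":255,"dp":[-0.032,-0.016,-0.001],"rotation":[0,0,0]},
    {"jaw":255,"dp":[-0.032,-0.016,-0.001],"rotation":[0,0,0]},
    {"jaw":255,"dp":[-0.032,-0.016,-0.001],"rotation":[0,0,0]},
    {"jaw":255,"dp":[-0.032,-0.016,-0.001],"rotation":[0,0,0]},
    {"jaw":255,"dp":[-0.032,-0.016,-0.001],"rotation":[0,0,0]},
    {"jaw":255,"dp":[-0.032,-0.016,-0.001],"rotation":[0,0,0]}
  ]
}}

```text
time_s: 8.47
tcp_pos: [0.4925, -0.1683, 0.1092]
tool_rot: [-0.267, -0.447, 2.017]
contact_force: [4.8, 1.5, 5.0]
gripper_width: 0.456
```

```bash
cd .;python3 t2.py|sed -n '4p'
python3 - <<'E'
from h import *
cv2.imwrite('pics/w5.png',read_camera('wrist'))
E
```

```text
grasp [ 0.49  -0.17   0.111] dp [-0.003 -0.002  0.002] rv [-0.001 -0.002 -0.001] q [-0.351  0.902  0.526  1.519  0.222  1.757  2.193] e 0.0 0.0 wristz [ 0.72 -0.05  0.23]
```

View pics/w5.png

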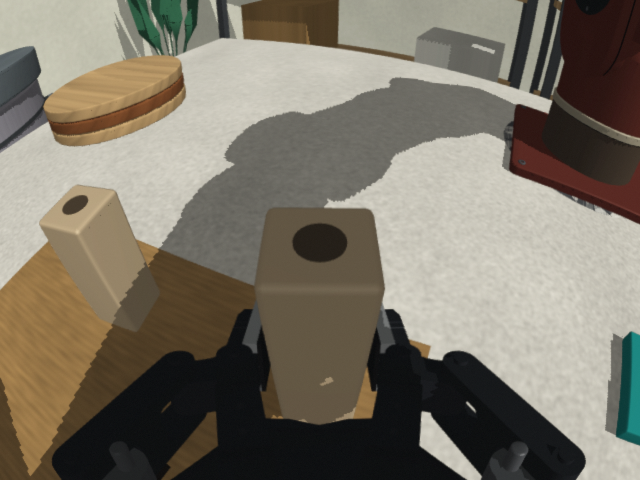

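```bash
cat > t3.py <<'E'
from ik import *
import json,os
np.set_printoptions(precision=4,suppress=True)
from rig import state
s=state();q=s['joint_pos'];p0=s['tcp_pos'];R0=R.from_rotvec(s['tool_rot'])
if not os.path.exists('grasp.json'): json.dump(list(map(float,s['tool_rot'])),open('grasp.json','w'))
G=R.from_rotvec(json.load(open('grasp.json')))
x=G.as_matrix()[:,0];y=G.as_matrix()[:,1];dh=np.degrees(np.arctan2(y[1],y[0]));jx=np.array([-np.sin(np.radians(dh)),np.cos(np.radians(dh)),0])
print('heading',dh,'pitch',np.degrees(np.arcsin(y[2])),'jaw z',x[2],'jaw vs perp',np.degrees(np.arctan2(x[1],x[0])),)
ax=np.cross([0,0,1],[np.cos(np.radians(dh)),np.sin(np.radians(dh)),0]) # rotates z->d
def target(th,yaw,g):
    t=R.from_euler('z',yaw-dh,degrees=True)*R.from_rotvec(ax*np.radians(th))*G
    return np.array(g)-.062*t.as_matrix()[:,1],t
def go(name,p,t,q):
    q,e,er=ik(p,t,q,.01);P,_=fk(q)
    print(name,p,'dp',p-p0,'rv',(t*R0.inv()).as_rotvec(),'q',q,'e',round(e,4),round(er,3),'wz',P[2].round(2));return q
E
cat > t4.py <<'E'
from t3 import *
q=go('lift',np.array([.57,-.05,.24]),G,q)
for th,yw,z in((30,-162,.13),(60,-172,.12),(90,-180,.11),(90,-180,.03)):
    q=go('r%d'%th,*target(th,yw,[.55,-.05,z]),q)
E
python3 t4.py
```

```text
heading -152.27083930271695 pitch -24.907363299498815 jaw z 0.0016835313448448075 jaw vs perp 117.77395072237475
lift [ 0.57 -0.05  0.24] dp [0.0775 0.1183 0.1307] rv [0. 0. 0.] q [-0.6034  0.9832  0.8532  1.2406  0.047   2.08    2.3864] e 0.0001 0.001 wz [0.8  0.07 0.36]
r30 [ 0.5839 -0.039   0.1807] dp [0.0913 0.1293 0.0715] rv [ 0.2037 -0.483  -0.1659] q [-0.6187  0.8127  0.8814  1.4179 -0.2838  1.7126  2.1797] e 0.0 0.0 wz [0.74 0.01 0.42]
r60 [ 0.5554 -0.0492  0.1818] dp [0.0629 0.1191 0.0725] rv [ 0.3227 -1.0013 -0.3122] q [-0.8047  0.4539  1.0214  1.8176 -0.3834  1.1917  2.0612] e 0.0 0.0 wz [ 0.58 -0.05  0.47]
r90 [ 0.5239 -0.05    0.1662] dp [0.0313 0.1183 0.057 ] rv [ 0.3794 -1.5373 -0.3794] q [-0.792  -0.0471  0.8086  2.2493  0.0506  0.4908  1.557 ] e 0.0 0.0 wz [ 0.4  -0.05  0.43]
r90 [ 0.5239 -0.05    0.0862] dp [ 0.0313  0.1183 -0.023 ] rv [ 0.3794 -1.5373 -0.3794] q [-0.5353  0.156   0.5843  2.3005 -0.3405  0.2902  1.9031] e 0.0 0.0 wz [ 0.4  -0.05  0.35]
```

Request:
{"op": "send_rows", "data": {
  "increments": [
    {"jaw":255,"dp":[0,0,0.01],"rotation":[0,0,0]},
    {"jaw":255,"dp":[0,0,0.03],"rotation":[0,0,0]},
    {"jaw":255,"dp":[0.005,0.01,0.05],"rotation":[0,0,0]},
    {"jaw":255,"dp":[0.015,0.03,0.07],"rotation":[0,0,0]},
    {"jaw":255,"dp":[0.025,0.05,0.09],"rotation":[0,0,0]},
    {"jaw":255,"dp":[0.04,0.08,0.1],"rotation":[0,0,0]},
    {"jaw":255,"dp":[0.055,0.105,0.1],"rotation":[0,0,0]},
    {"jaw":255,"dp":[0.06,0.115,0.1],"rotation":[0,0,0]},
    {"jaw":255,"dp":[0.06,0.115,0.1],"rotation":[0,0,0]}
  ]
}}

```text
time_s: 9.27
tcp_pos: [0.553, -0.0501, 0.2081]
tool_rot: [-0.264, -0.45, 2.02]
contact_force: [0.6, 0.2, -2.8]
gripper_width: 0.457
```

```bash
sed -i 's/\[.55,-.05,z\]/[.60,-.05,z]/' t4.py;python3 t4.py
```

```text
heading -152.27083930271695 pitch -24.907363299498815 jaw z 0.0016835313448448075 jaw vs perp 117.77395072237475
lift [ 0.57 -0.05  0.24] dp [0.017  0.0001 0.0319] rv [-0.0029 -0.001  -0.0038] q [-0.6038  0.9837  0.8542  1.2406  0.0465  2.08    2.3871] e 0.0001 0.001 wz [0.8  0.07 0.36]
r30 [ 0.6339 -0.039   0.1807] dp [ 0.0809  0.0111 -0.0274] rv [ 0.2017 -0.4834 -0.1704] q [-0.5374  0.8929  0.8453  1.253  -0.3097  1.7795  2.1718] e 0.0 0.0 wz [0.79 0.01 0.42]
r60 [ 0.6054 -0.0492  0.1818] dp [ 0.0524  0.0008 -0.0264] rv [ 0.3219 -1.0012 -0.3172] q [-0.7095  0.5524  0.964   1.6903 -0.4421  1.2382  2.0815] e 0.0 0.0 wz [ 0.63 -0.05  0.47]
r90 [ 0.5739 -0.05    0.1662] dp [ 0.0209  0.0001 -0.0419] rv [ 0.38   -1.537  -0.3849] q [-0.9678  0.1426  1.0581  2.1498 -0.312   0.5042  1.8733] e 0.0 0.0 wz [ 0.45 -0.05  0.43]
r90 [ 0.5739 -0.05    0.0862] dp [ 0.0209  0.0001 -0.1219] rv [ 0.38   -1.537  -0.3849] q [-0.6606  0.2916  0.749   2.1958 -0.639   0.3509  2.1584] e 0.0 0.0 wz [ 0.45 -0.05  0.35]
```

Request:
{"op": "send_rows", "data": {
  "increments": [
    {"jaw":255,"dp":[0.04,0.005,0.0],"rotation":[0.1,-0.24,-0.085]},
    {"jaw":255,"dp":[0.04,0.005,0.0],"rotation":[0.1,-0.24,-0.085]},
    {"jaw":255,"dp":[0.08,0.01,0.0],"rotation":[0.2,-0.483,-0.17]},
    {"jaw":255,"dp":[0.08,0.01,0.0],"rotation":[0.2,-0.483,-0.17]},
    {"jaw":255,"dp":[0.08,0.01,0.0],"rotation":[0.2,-0.483,-0.17]},
    {"jaw":255,"dp":[0.065,0.005,0.0],"rotation":[0.26,-0.74,-0.245]},
    {"jaw":255,"dp":[0.065,0.005,0.0],"rotation":[0.26,-0.74,-0.245]},
    {"jaw":255,"dp":[0.052,0.0,0.0],"rotation":[0.322,-1.0,-0.317]},
    {"jaw":255,"dp":[0.052,0.0,0.0],"rotation":[0.322,-1.0,-0.317]},
    {"jaw":255,"dp":[0.052,0.0,0.0],"rotation":[0.322,-1.0,-0.317]},
    {"jaw":255,"dp":[0.035,0.0,-0.02],"rotation":[0.35,-1.27,-0.35]},
    {"jaw":255,"dp":[0.035,0.0,-0.02],"rotation":[0.35,-1.27,-0.35]},
    {"jaw":255,"dp":[0.02,0.0,-0.03],"rotation":[0.38,-1.537,-0.385]},
    {"jaw":255,"dp":[0.02,0.0,-0.04],"rotation":[0.38,-1.537,-0.385]},
    {"jaw":255,"dp":[0.02,0.0,-0.04],"rotation":[0.38,-1.537,-0.385]},
    {"jaw":255,"dp":[0.02,0.0,-0.04],"rotation":[0.38,-1.537,-0.385]},
    {"jaw":255,"dp":[0.02,0.0,-0.04],"rotation":[0.38,-1.537,-0.385]},
    {"jaw":255,"dp":[0.02,0.0,-0.04],"rotation":[0.38,-1.537,-0.385]}
  ]
}}

```text
time_s: 10.77
tcp_pos: [0.5724, -0.0538, 0.1693]
tool_rot: [-1.518, -1.52, 0.97]
contact_force: [-0.2, 0.3, -2.2]
gripper_width: 0.458
```

```bash
python3 rec.py; python3 t4.py|tail -2;python3 - <<'E'
from h import *
cv2.imwrite('pics/s6.png',read_camera('scene'))
cv2.imwrite('pics/w6.png',read_camera('wrist'))
E
```

```text
10.7667 [-0.554, 0.094, 0.609, 2.134, -0.152, 0.503, 1.728, 0.572, -0.054, 0.169]
r90 [ 0.5739 -0.05    0.1662] dp [ 0.0015  0.0038 -0.003 ] rv [-0.0039 -0.0025  0.0024] q [-0.9506  0.1384  1.038   2.1494 -0.3005  0.503   1.8628] e 0.0 0.0 wz [ 0.45 -0.05  0.43]
r90 [ 0.5739 -0.05    0.0862] dp [ 0.0015  0.0038 -0.083 ] rv [-0.0039 -0.0025  0.0024] q [-0.6481  0.2883  0.7345  2.1954 -0.6249  0.3483  2.1459] e 0.0 0.0 wz [ 0.45 -0.05  0.35]
```

View pics/s6.png

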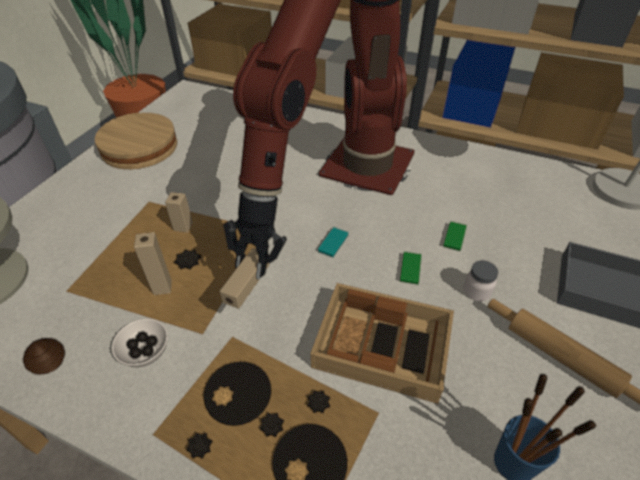

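View pics/w6.png

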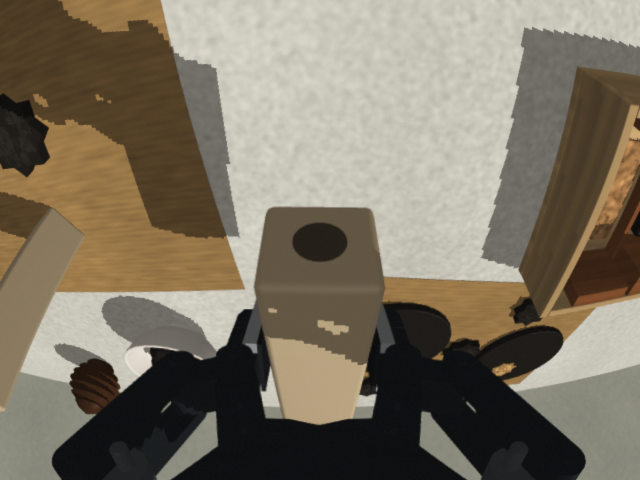

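Request:
{"op": "send_rows", "data": {
  "increments": [
    {"jaw":255,"dp":[0.001,0.002,-0.03],"rotation":[-0.004,-0.0025,0.002]},
    {"jaw":255,"dp":[0.001,0.004,-0.055],"rotation":[-0.004,-0.0025,0.002]},
    {"jaw":255,"dp":[0.001,0.004,-0.075],"rotation":[-0.004,-0.0025,0.002]},
    {"jaw":255,"dp":[0.001,0.004,-0.083],"rotation":[-0.004,-0.0025,0.002]},
    {"jaw":255,"dp":[0.001,0.004,-0.085],"rotation":[-0.004,-0.0025,0.002]},
    {"jaw":255,"dp":[0.001,0.004,-0.085],"rotation":[-0.004,-0.0025,0.002]}
  ]
}}

```text
time_s: 11.37
tcp_pos: [0.5734, -0.0497, 0.0833]
tool_rot: [-1.522, -1.522, 0.973]
contact_force: [0.4, -0.0, -1.7]
gripper_width: 0.462
```

Request:
{"op": "send_rows", "data": {
  "increments": [
    {"jaw":255,"dp":[0,0,-0.0015],"rotation":[0,0,0]},
    {"jaw":255,"dp":[0,0,-0.003],"rotation":[0,0,0]},
    {"jaw":255,"dp":[0,0,-0.003],"rotation":[0,0,0]}
  ]
}}

```text
time_s: 11.62
tcp_pos: [0.5736, -0.0492, 0.0816]
tool_rot: [-1.523, -1.525, 0.971]
contact_force: [-0.9, -0.2, -1.7]
gripper_width: 0.459
```

Request:
{"op": "send_rows", "data": {
  "increments": [
    {"jaw":255,"dp":[0,0,-0.001],"rotation":[0,0,0]},
    {"jaw":255,"dp":[0,0,-0.002],"rotation":[0,0,0]},
    {"jaw":255,"dp":[0,0,-0.002],"rotation":[0,0,0]}
  ]
}}

```text
time_s: 11.87
tcp_pos: [0.5733, -0.0492, 0.0791]
tool_rot: [-1.522, -1.524, 0.971]
contact_force: [0.6, 0.3, -1.9]
gripper_width: 0.457
```

```bash
python3 t4.py|tail -1;python3 - <<'E'
from h import *
im=read_camera('scene');cv2.imwrite('pics/s7.png',cv2.resize(im[190:320,200:320],None,fx=5,fy=4.6,interpolation=cv2.INTER_CUBIC))
E
```

```text
r90 [ 0.5739 -0.05    0.0862] dp [ 0.0006 -0.0008  0.0071] rv [-0.0006  0.002   0.0002] q [-0.6535  0.2897  0.7407  2.1956 -0.6309  0.3494  2.1513] e 0.0 0.0 wz [ 0.45 -0.05  0.35]
```

View pics/s7.png

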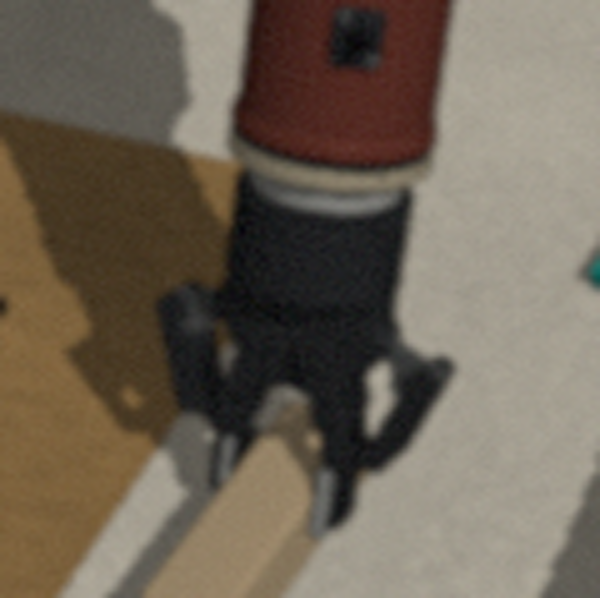

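Request:
{"op": "send_rows", "data": {
  "increments": [
    {"jaw":255,"dp":[0,0,-0.001],"rotation":[0,0,0]},
    {"jaw":255,"dp":[0,0,-0.001],"rotation":[0,0,0]},
    {"jaw":255,"dp":[0,0,-0.001],"rotation":[0,0,0]}
  ]
}}

```text
time_s: 12.17
tcp_pos: [0.5733, -0.0492, 0.0789]
tool_rot: [-1.522, -1.525, 0.97]
contact_force: [-10.6, 2.1, 16.7]
gripper_width: 0.46
```

Request:
{"op": "send_rows", "data": {
  "increments": [
    {"jaw":255,"dp":[0,0,-0.001],"rotation":[0,0,0]},
    {"jaw":255,"dp":[0,0,-0.001],"rotation":[0,0,0]},
    {"jaw":255,"dp":[0,0,-0.001],"rotation":[0,0,0]}
  ]
}}

```text
time_s: 12.42
tcp_pos: [0.5737, -0.0493, 0.0789]
tool_rot: [-1.523, -1.526, 0.968]
contact_force: [-19.6, 1.3, 30.8]
gripper_width: 0.46
```

Request:
{"op": "send_rows", "data": {
  "increments": [
    {"jaw":255,"dp":[0,0,-0.001],"rotation":[0,0,0]},
    {"jaw":255,"dp":[0,0,-0.001],"rotation":[0,0,0]},
    {"jaw":255,"dp":[0,0,-0.001],"rotation":[0,0,0]}
  ]
}}

```text
time_s: 12.67
tcp_pos: [0.5738, -0.0493, 0.0787]
tool_rot: [-1.523, -1.527, 0.967]
contact_force: [-29.5, 2.8, 46.2]
gripper_width: 0.459
```

Request:
{"op": "send_rows", "data": {
  "increments": [
    {"jaw":255,"dp":[0,0,0.001],"rotation":[0,0,0]},
    {"jaw":255,"dp":[0,0,0.0025],"rotation":[0,0,0]},
    {"jaw":255,"dp":[0,0,0.0025],"rotation":[0,0,0]},
    {"jaw":110,"dp":[0,0,0.0025],"rotation":[0,0,0]},
    {"jaw":100,"dp":[0,0,0.0025],"rotation":[0,0,0]},
    {"jaw":80,"dp":[0,0,0.0025],"rotation":[0,0,0]},
    {"jaw":40,"dp":[0,0,0.0025],"rotation":[0,0,0]},
    {"jaw":0,"dp":[0,0,0.0025],"rotation":[0,0,0]},
    {"jaw":0,"dp":[0,0,0.0025],"rotation":[0,0,0]},
    {"jaw":0,"dp":[0,0,0.0025],"rotation":[0,0,0]}
  ]
}}

```text
time_s: 13.5
tcp_pos: [0.5731, -0.0494, 0.0784]
tool_rot: [-1.522, -1.524, 0.971]
contact_force: [-0.6, -0.5, 0.6]
gripper_width: 0.997
```

```bash
cat > t5.py <<'E'
from ik import *
from rig import state
np.set_printoptions(precision=4,suppress=True)
s=state();q=s['joint_pos'];p0=s['tcp_pos'];R0=R.from_rotvec(s['tool_rot'])
print(s['time_s'],p0,q)
def go(name,p,t,q):
    p=np.array(p);q,e,er=ik(p,t,q,.01);P,_=fk(q)
    print(name,p,'dp',p-p0,'rv',(t*R0.inv()).as_rotvec(),'q',q,'e',round(e,4),round(er,3));return q
E
cat > t6.py <<'E'
from t5 import *
y=R0.as_matrix()[:,1]
q=go('back',p0-.10*y,R0,q)
q=go('over',[.62,-.05,.25],tool(np.radians(-180),np.radians(90)),q)
q=go('dn',[.60,-.05,.09],tool(np.radians(-180),np.radians(90)),q)
E
python3 t6.py
```

```text
13.5 [ 0.5731 -0.0494  0.0784] [-0.4155  0.2656  0.4694  2.1914 -0.4353  0.2993  1.9755]
back [ 0.5309 -0.0494  0.169 ] dp [-0.0422 -0.      0.0906] rv [0. 0. 0.] q [-0.4137 -0.0081  0.4296  2.2203 -0.0084  0.4926  1.5953] e 0.0 0.0
over [ 0.62 -0.05  0.25] dp [ 0.0469 -0.0006  0.1716] rv [ 0.0002  0.4361 -0.0012] q [-0.3248  0.3207  0.4148  1.6268 -0.1355  1.2225  1.6883] e 0.0 0.0
dn [ 0.6  -0.05  0.09] dp [ 0.0269 -0.0006  0.0116] rv [ 0.0002  0.4361 -0.0012] q [-0.2899  0.4525  0.3695  1.8144 -0.2011  0.9116  1.7403] e 0.0 0.0
```

Request:
{"op": "send_rows", "data": {
  "increments": [
    {"jaw":0,"dp":[-0.01,0,0.022],"rotation":[0,0,0]},
    {"jaw":0,"dp":[-0.025,0,0.054],"rotation":[0,0,0]},
    {"jaw":0,"dp":[-0.04,0,0.09],"rotation":[0,0,0]},
    {"jaw":0,"dp":[-0.04,0,0.11],"rotation":[0,0,0]},
    {"jaw":0,"dp":[0.0,0,0.15],"rotation":[0,0.2,0]},
    {"jaw":0,"dp":[0.03,0,0.2],"rotation":[0,0.4361,0]},
    {"jaw":0,"dp":[0.08,0,0.22],"rotation":[0,0.4361,0]},
    {"jaw":0,"dp":[0.08,0,0.22],"rotation":[0,0.4361,0]},
    {"jaw":0,"dp":[0.08,0,0.22],"rotation":[0,0.4361,0]},
    {"jaw":0,"dp":[0.08,0,0.22],"rotation":[0,0.4361,0]}
  ]
}}

```text
time_s: 14.33
tcp_pos: [0.6582, -0.0476, 0.3001]
tool_rot: [-1.21, -1.213, 1.213]
contact_force: [-0.0, 0.2, -0.2]
gripper_width: 1.002
```

```bash
cd .;python3 - <<'E'
from h import *
import pickle
s=state();print(s['tcp_pos'],s['joint_vel'].round(2))
pickle.dump(calibration('wrist'),open('w8.pkl','wb'))
cv2.imwrite('pics/w8.png',read_camera('wrist'));cv2.imwrite('pics/t8.png',read_camera('top'))
E
```

```text
[ 0.65817286 -0.0476404   0.30008022] [-0.02 -0.08  0.01  0.17  0.06 -0.12 -0.03]
```

View pics/w8.png

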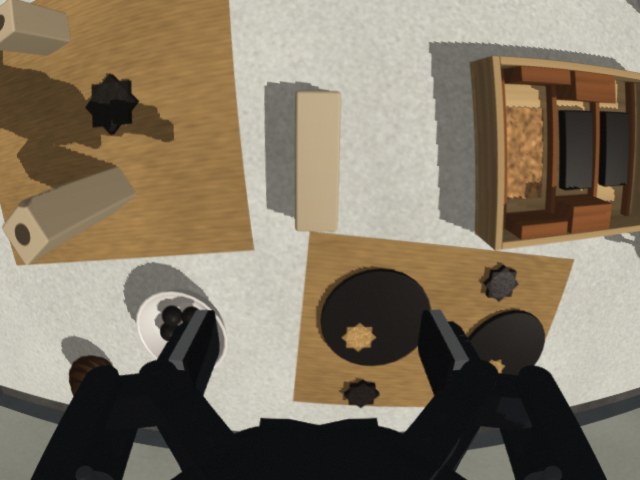

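View pics/t8.png

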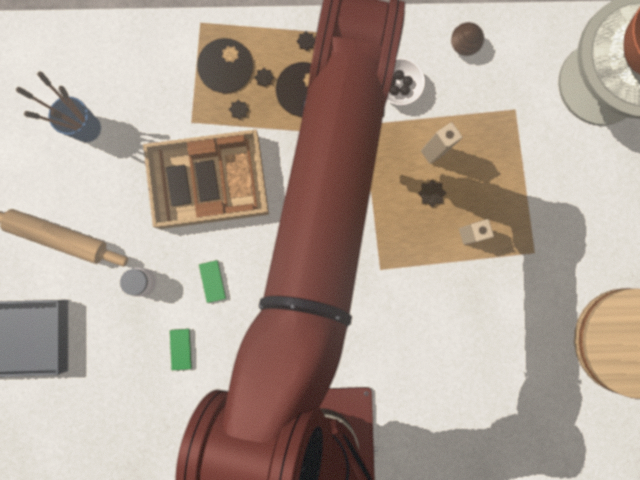

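```bash
cd .;python3 - <<'E'
import cv2
im=cv2.imread('pics/w8.png');cv2.imwrite('pics/w8c.png',cv2.resize(im[80:240,260:370],None,fx=3.7,fy=3.7,interpolation=cv2.INTER_CUBIC))
E
```

```text
(no output)
```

View pics/w8c.png

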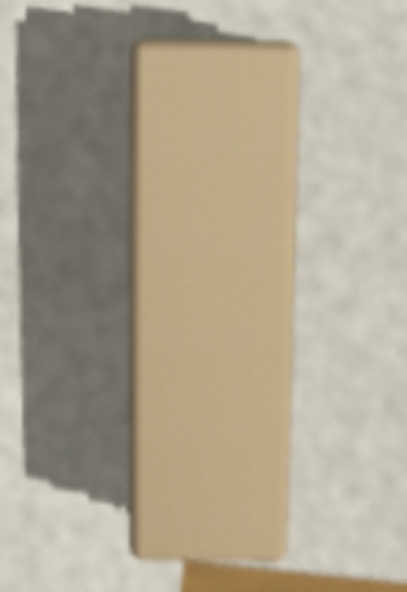

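Request:
{"op": "send_rows", "data": {
  "increments": [
    {"jaw":0,"dp":[0.03,0.1,0.03],"rotation":[0,0,0]},
    {"jaw":0,"dp":[0.03,0.1,0.03],"rotation":[0,0,0]},
    {"jaw":0,"dp":[0.03,0.1,0.03],"rotation":[0,0,0]},
    {"jaw":0,"dp":[0.04,0.2,0.03],"rotation":[0,0,0]},
    {"jaw":0,"dp":[0.04,0.2,0.03],"rotation":[0,0,0]},
    {"jaw":0,"dp":[0.04,0.2,0.03],"rotation":[0,0,0]},
    {"jaw":0,"dp":[0.04,0.2,0.03],"rotation":[0,0,0]},
    {"jaw":0,"dp":[0.04,0.2,0.03],"rotation":[0,0,0]},
    {"jaw":0,"dp":[0.04,0.2,0.03],"rotation":[0,0,0]}
  ]
}}

```text
time_s: 15.18
tcp_pos: [0.6924, 0.149, 0.3283]
tool_rot: [-1.209, -1.209, 1.209]
contact_force: [1.5, -0.3, -0.1]
gripper_width: 1.005
```

```bash
cd .;python3 - <<'E'
from h import *
import pickle
s=state();print(s['tcp_pos'],s['joint_vel'].round(2))
pickle.dump(calibration('wrist'),open('w9.pkl','wb'))
cv2.imwrite('pics/w9.png',read_camera('wrist'))
E
```

```text
[0.69240718 0.14904391 0.32832323] [ 0.02 -0.    0.01 -0.   -0.01  0.   -0.  ]
```

View pics/w9.png

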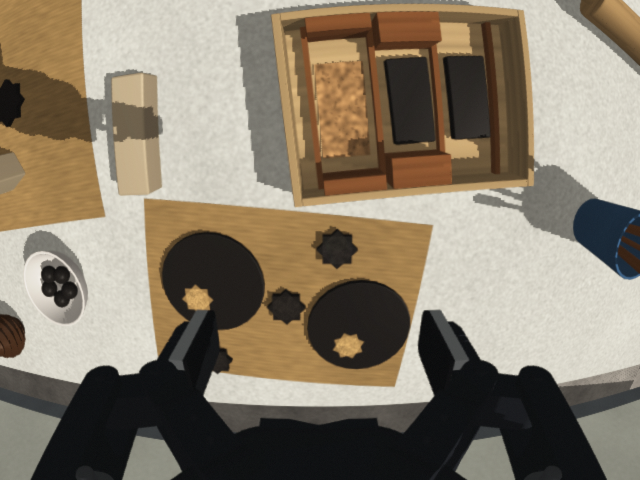

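```bash
cd .;python3 - <<'E'
import cv2
im=cv2.imread('pics/w9.png');cv2.imwrite('pics/w9c.png',cv2.resize(im[0:215,265:405],None,fx=2.75,fy=2.75,interpolation=cv2.INTER_CUBIC));cv2.imwrite('pics/w9d.png',cv2.resize(im[0:215,400:545],None,fx=2.75,fy=2.75,interpolation=cv2.INTER_CUBIC))
E
```

```text
(no output)
```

View pics/w9c.png

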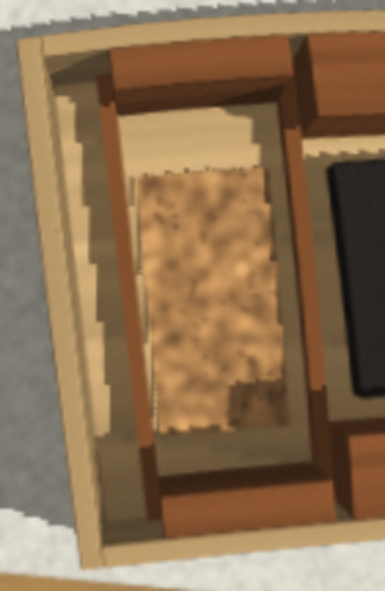

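View pics/w9d.png

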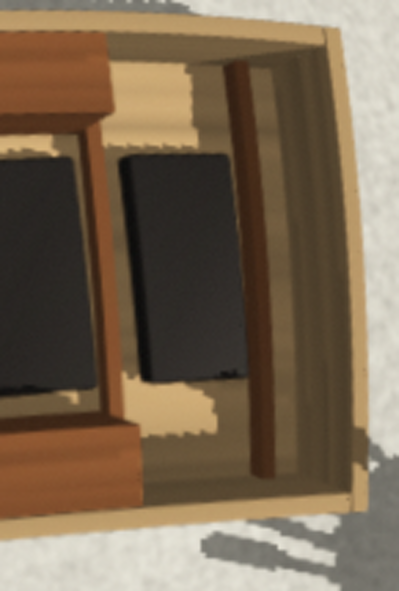

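```bash
cd .;cat > fit.py <<'E'
from h import *
import h,pickle
from scipy.optimize import least_squares
np.set_printoptions(precision=4,suppress=True)
def fit(pk,obs,hx,hy,z,x0,free):
    C=pickle.load(open(pk,'rb'));h.calibration=lambda n:C
    def f(v):
        r=[]
        for sx,sy,u,w in obs:
            o=R.from_euler('z',v[2],degrees=True).apply([hx*sx,hy*sy,0])+[v[0],v[1],z+(v[3] if free else 0)]
            a=proj('wrist',o);r+=[a[0]-u,a[1]-w]
        return np.array(r)
    s=least_squares(f,x0+([0] if free else []),x_scale=[.01,.01,5]+([.01] if free else []));print(s.x,s.fun.round(1))
for fr in(0,1):
    print('post');fit('w8.pkl',[(-1,-1,295.9,91.6),(-1,1,340.8,91.9),(1,1,337.6,231.4),(1,-1,296,230.8)],.065,.02,.04,[.62,-.05,0],fr)
    print('box');fit('w9.pkl',[(-1,-1,271.9,14.5),(-1,1,523.6,10.5),(1,1,533.5,185.8),(1,-1,294.8,206.2)],.093,.126,.054,[.588,.24,7],fr)
    print('post9');fit('w9.pkl',[(-1,-1,112,74),(-1,1,155,72),(1,1,157,190),(1,-1,117.5,194.5)],.065,.02,.04,[.62,-.05,0],fr)
E
python3 fit.py
```

```text
post
[ 0.617  -0.0492 -0.3345] [-0.6 -1.4  0.6 -1.2  0.6  1.4 -0.6  1.5]
box
[0.5889 0.2413 6.2216] [-0.6 -1.   0.8 -0.4  0.4  0.3 -0.2  1.1]
post9
[ 0.6159 -0.0424 -1.8209] [ 4.8 -0.5 -5.  -2.7 -3.5  3.7  4.1 -0.6]
post
[ 0.6178 -0.0492 -0.3343 -0.0069] [-0.1 -0.   0.1  0.1  0.2 -0.1 -0.2  0. ]
box
[ 0.5888  0.2416  6.215  -0.0022] [ 0.  -0.4  0.   0.1 -0.4 -0.2  0.2  0.5]
post9
[ 0.616  -0.0437 -1.8312 -0.0026] [ 5.  -0.1 -5.  -2.2 -3.6  3.2  4.2 -1. ]
```

```bash
cd .;python3 - <<'E'
from h import *
import h,pickle
C=pickle.load(open('w9.pkl','rb'));h.calibration=lambda n:C
np.set_printoptions(precision=4,suppress=True)
T=lambda x,y:((x+.5)/2.75-.5+265,(y+.5)/2.75-.5)
P={k:atz('wrist',T(*v),.054)[:2] for k,v in dict(tl=(116,87),tr=(292,67),bl=(163,497),br=(332,483)).items()}
print(P);t=(P['tl']+P['tr'])/2;b=(P['bl']+P['br'])/2;print((t+b)/2,b-t,np.linalg.norm(b-t),np.degrees(np.arctan2(*(b-t)[::-1])))
# expected projections
c,s=np.cos(np.radians(6.2)),np.sin(np.radians(6.2));M=np.array([[c,-s],[s,c]])
im=cv2.imread('pics/w9.png');im=cv2.resize(im[0:215,255:545],None,fx=2.7,fy=2.7,interpolation=cv2.INTER_CUBIC)
for X,z in [((sx*.07,-.066+sy*.03),zz) for sx in(-1,1) for sy in(-1,1) for zz in(.006,.054)]:
    g=M@np.array(X)+[.5889,.2414];u=proj('wrist',[*g,z]);cv2.circle(im,(int((u[0]-255)*2.7),int(u[1]*2.7)),3,(0,0,255) if z<.01 else (0,255,0),1)
cv2.imwrite('pics/w9e.png',im)
E
```

```text
{'tl': array([0.5287, 0.1384]), 'tr': array([0.5203, 0.1965]), 'bl': array([0.6689, 0.1541]), 'br': array([0.6634, 0.2121])}
[0.5953 0.1753] [0.1417 0.0156] 0.14252148741557605 6.301237667009584
```

View pics/w9e.png

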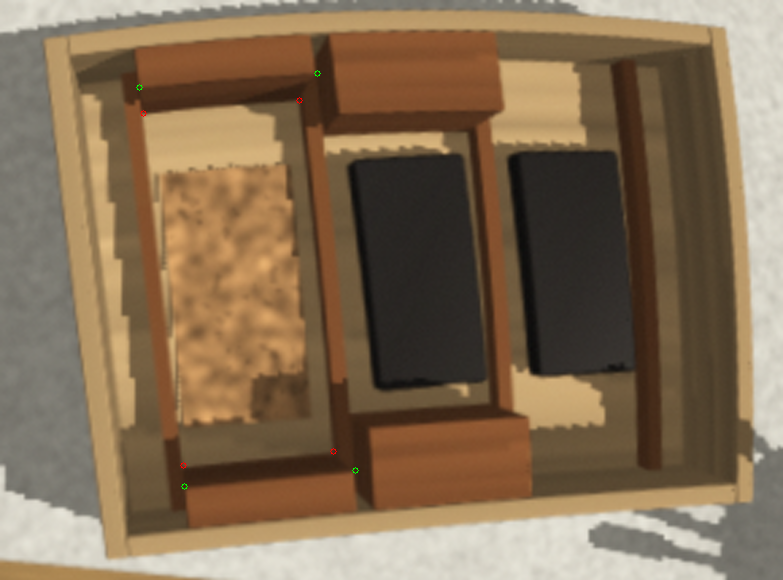

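```bash
cd .;cat > t7.py <<'E'
from t5 import *
rd=np.radians
q=go('above',[.6175,-.0492,.20],tool(rd(-180.3),rd(90)),q)
q=go('grasp',[.6175,-.0492,.088],tool(rd(-180.3),rd(90)),q)
q=go('lift',[.6175,-.0492,.22],tool(rd(-180.3),rd(90)),q)
q=go('abovebox',[.5957,.1756,.22],tool(rd(-173.75),rd(90)),q)
q=go('place',[.5957,.1756,.096],tool(rd(-173.75),rd(90)),q)
E
python3 t7.py
```

```text
15.2333 [0.6926 0.1484 0.3286] [-0.7167  0.5094  0.6795  1.2876 -0.3136  1.4501  1.506 ]
above [ 0.6175 -0.0492  0.2   ] dp [-0.0751 -0.1976 -0.1286] rv [ 0.0002  0.0001 -0.0039] q [-0.5553  0.4107  0.7174  1.6988 -0.2927  1.1424  1.8095] e 0.0 0.0
grasp [ 0.6175 -0.0492  0.088 ] dp [-0.0751 -0.1976 -0.2406] rv [ 0.0002  0.0001 -0.0039] q [-0.4928  0.5415  0.6435  1.7815 -0.3903  0.949   1.8791] e 0.0 0.0
lift [ 0.6175 -0.0492  0.22  ] dp [-0.0751 -0.1976 -0.1086] rv [ 0.0002  0.0001 -0.0039] q [-0.5531  0.3876  0.7122  1.6782 -0.2708  1.177   1.7929] e 0.0 0.0
abovebox [0.5957 0.1756 0.22  ] dp [-0.0969  0.0272 -0.1086] rv [0.0002 0.0001 0.1105] q [-0.8462  0.3714  0.6154  1.6707 -0.2294  1.1726  1.5066] e 0.0 0.0
place [0.5957 0.1756 0.096 ] dp [-0.0969  0.0272 -0.2326] rv [0.0002 0.0001 0.1105] q [-0.7913  0.5097  0.5525  1.7697 -0.3196  0.9526  1.5719] e 0.0 0.0
```

Request:
{"op": "send_rows", "data": {
  "increments": [
    {"jaw":0,"dp":[-0.02,-0.05,-0.02],"rotation":[0,0,-0.004]},
    {"jaw":0,"dp":[-0.035,-0.09,-0.04],"rotation":[0,0,-0.004]},
    {"jaw":0,"dp":[-0.05,-0.13,-0.06],"rotation":[0,0,-0.004]},
    {"jaw":0,"dp":[-0.063,-0.165,-0.08],"rotation":[0,0,-0.004]},
    {"jaw":0,"dp":[-0.072,-0.19,-0.1],"rotation":[0,0,-0.004]},
    {"jaw":0,"dp":[-0.0751,-0.1976,-0.1286],"rotation":[0,0,-0.004]},
    {"jaw":0,"dp":[-0.0751,-0.1976,-0.1286],"rotation":[0,0,-0.004]},
    {"jaw":0,"dp":[-0.0751,-0.1976,-0.1286],"rotation":[0,0,-0.004]},
    {"jaw":0,"dp":[-0.0751,-0.1976,-0.1286],"rotation":[0,0,-0.004]},
    {"jaw":0,"dp":[-0.0751,-0.1976,-0.1286],"rotation":[0,0,-0.004]}
  ]
}}

```text
time_s: 16.07
tcp_pos: [0.6189, -0.0463, 0.2011]
tool_rot: [-1.211, -1.21, 1.206]
contact_force: [-0.1, -0.1, -0.0]
gripper_width: 0.998
```

```bash
cd .;python3 t7.py|head -3;python3 - <<'E'
from h import *
cv2.imwrite('pics/w10.png',read_camera('wrist'))
E
```

```text
16.0667 [ 0.6189 -0.0463  0.2011] [-0.5578  0.4122  0.7163  1.6949 -0.2944  1.1428  1.8089]
above [ 0.6175 -0.0492  0.2   ] dp [-0.0014 -0.0029 -0.0011] rv [-0.0008  0.0021 -0.0032] q [-0.5559  0.4109  0.7182  1.6989 -0.2931  1.1424  1.8099] e 0.0 0.0
grasp [ 0.6175 -0.0492  0.088 ] dp [-0.0014 -0.0029 -0.1131] rv [-0.0008  0.0021 -0.0032] q [-0.4934  0.5417  0.6442  1.7816 -0.3908  0.9491  1.8795] e 0.0 0.0
```

View pics/w10.png

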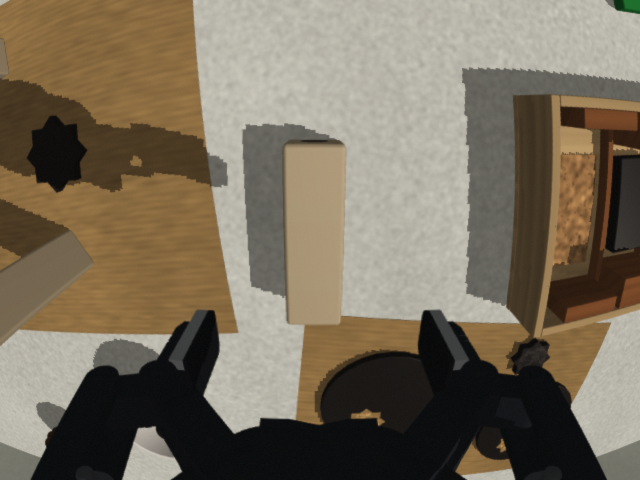

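Request:
{"op": "send_rows", "data": {
  "increments": [
    {"jaw":0,"dp":[-0.0014,-0.0029,-0.03],"rotation":[0,0.002,-0.003]},
    {"jaw":0,"dp":[-0.0014,-0.0029,-0.06],"rotation":[0,0.002,-0.003]},
    {"jaw":0,"dp":[-0.0014,-0.0029,-0.085],"rotation":[0,0.002,-0.003]},
    {"jaw":0,"dp":[-0.0014,-0.0029,-0.105],"rotation":[0,0.002,-0.003]},
    {"jaw":0,"dp":[-0.0014,-0.0029,-0.113],"rotation":[0,0.002,-0.003]},
    {"jaw":0,"dp":[-0.0014,-0.0029,-0.113],"rotation":[0,0.002,-0.003]},
    {"jaw":0,"dp":[-0.0014,-0.0029,-0.113],"rotation":[0,0.002,-0.003]}
  ]
}}

```text
time_s: 16.7
tcp_pos: [0.6174, -0.0495, 0.0878]
tool_rot: [-1.211, -1.205, 1.206]
contact_force: [-0.3, -0.1, 0.2]
gripper_width: 0.996
```

```bash
cd .;python3 t7.py|sed -n '1p;3p'
```

```text
16.7 [ 0.6174 -0.0495  0.0878] [-0.4959  0.5455  0.6494  1.7801 -0.3957  0.9507  1.8841]
grasp [ 0.6175 -0.0492  0.088 ] dp [0.0001 0.0003 0.0002] rv [-0.     -0.0009 -0.0002] q [-0.4902  0.5405  0.6399  1.7814 -0.3877  0.9485  1.8772] e 0.0 0.0
```

Request:
{"op": "send_rows", "data": {
  "increments": [
    {"jaw":60,"dp":[0,0,0],"rotation":[0,0,0]},
    {"jaw":90,"dp":[0,0,0],"rotation":[0,0,0]},
    {"jaw":110,"dp":[0,0,0],"rotation":[0,0,0]},
    {"jaw":130,"dp":[0,0,0],"rotation":[0,0,0]},
    {"jaw":160,"dp":[0,0,0],"rotation":[0,0,0]},
    {"jaw":200,"dp":[0,0,0],"rotation":[0,0,0]},
    {"jaw":255,"dp":[0,0,0],"rotation":[0,0,0]},
    {"jaw":255,"dp":[0,0,0],"rotation":[0,0,0]},
    {"jaw":255,"dp":[0,0,0],"rotation":[0,0,0]},
    {"jaw":255,"dp":[0,0,0],"rotation":[0,0,0]},
    {"jaw":255,"dp":[0,0,0],"rotation":[0,0,0]}
  ]
}}

```text
time_s: 17.62
tcp_pos: [0.6171, -0.0498, 0.0878]
tool_rot: [-1.211, -1.205, 1.205]
contact_force: [-1.8, 1.0, 7.4]
gripper_width: 0.46
```

Request:
{"op": "send_rows", "data": {
  "increments": [
    {"jaw":255,"dp":[0,0,0.01],"rotation":[0,0,0]},
    {"jaw":255,"dp":[0,0,0.035],"rotation":[0,0,0]},
    {"jaw":255,"dp":[0,0,0.065],"rotation":[0,0,0]},
    {"jaw":255,"dp":[0,0,0.1],"rotation":[0,0,0]},
    {"jaw":255,"dp":[0,0,0.125],"rotation":[0,0,0]},
    {"jaw":255,"dp":[0,0,0.135],"rotation":[0,0,0]},
    {"jaw":255,"dp":[0,0,0.135],"rotation":[0,0,0]}
  ]
}}

```text
time_s: 18.2
tcp_pos: [0.6176, -0.0501, 0.2245]
tool_rot: [-1.213, -1.207, 1.203]
contact_force: [0.6, -0.5, -2.0]
gripper_width: 0.457
```

```bash
cd .;python3 t7.py|sed -n '1p;4,6p';python3 - <<'E'
from h import *
cv2.imwrite('pics/w11.png',read_camera('wrist'))
E
```

```text
18.2 [ 0.6176 -0.0501  0.2245] [-0.5658  0.3884  0.7323  1.6738 -0.2781  1.1841  1.7998]
lift [ 0.6175 -0.0492  0.22  ] dp [-0.0001  0.0009 -0.0045] rv [-0.0008  0.0023  0.0006] q [-0.5561  0.3886  0.7163  1.6783 -0.2728  1.1773  1.7945] e 0.0 0.0
abovebox [0.5957 0.1756 0.22  ] dp [-0.0219  0.2257 -0.0045] rv [-0.001   0.0022  0.1149] q [-0.8497  0.3722  0.6201  1.6709 -0.2314  1.1728  1.5082] e 0.0 0.0
place [0.5957 0.1756 0.096 ] dp [-0.0219  0.2257 -0.1285] rv [-0.001   0.0022  0.1149] q [-0.7943  0.5106  0.5566  1.7699 -0.3222  0.953   1.574 ] e 0.0 0.0
```

View pics/w11.png

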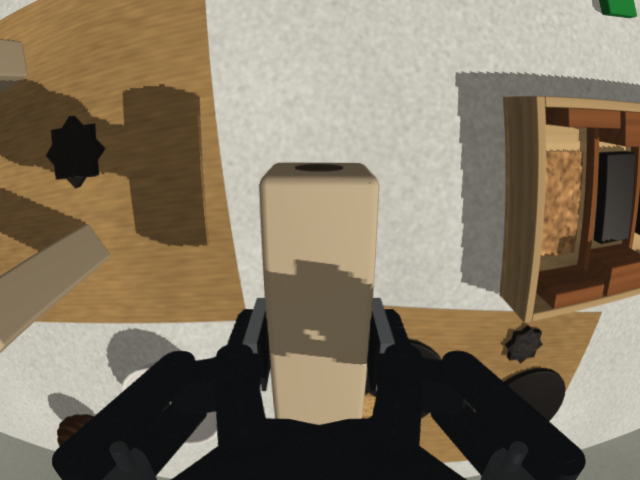

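Request:
{"op": "send_rows", "data": {
  "increments": [
    {"jaw":255,"dp":[-0.002,0.02,0],"rotation":[0,0.001,0.03]},
    {"jaw":255,"dp":[-0.005,0.05,0],"rotation":[0,0.002,0.06]},
    {"jaw":255,"dp":[-0.009,0.09,0],"rotation":[-0.001,0.002,0.115]},
    {"jaw":255,"dp":[-0.013,0.13,0],"rotation":[-0.001,0.002,0.115]},
    {"jaw":255,"dp":[-0.017,0.165,0],"rotation":[-0.001,0.002,0.115]},
    {"jaw":255,"dp":[-0.019,0.195,-0.01],"rotation":[-0.001,0.002,0.115]},
    {"jaw":255,"dp":[-0.021,0.215,-0.025],"rotation":[-0.001,0.002,0.115]},
    {"jaw":255,"dp":[-0.0219,0.2257,-0.045],"rotation":[-0.001,0.002,0.115]},
    {"jaw":255,"dp":[-0.0219,0.2257,-0.055],"rotation":[-0.001,0.002,0.115]},
    {"jaw":255,"dp":[-0.0219,0.2257,-0.055],"rotation":[-0.001,0.002,0.115]},
    {"jaw":255,"dp":[-0.0219,0.2257,-0.055],"rotation":[-0.001,0.002,0.115]},
    {"jaw":255,"dp":[-0.0219,0.2257,-0.055],"rotation":[-0.001,0.002,0.115]},
    {"jaw":255,"dp":[-0.0219,0.2257,-0.055],"rotation":[-0.001,0.002,0.115]}
  ]
}}

```text
time_s: 19.33
tcp_pos: [0.5955, 0.1744, 0.1678]
tool_rot: [-1.155, -1.285, 1.289]
contact_force: [0.5, -0.0, -2.7]
gripper_width: 0.458
```

```bash
cd .;python3 t7.py|sed -n '1p;6p';python3 - <<'E'
from h import *
cv2.imwrite('pics/w12.png',read_camera('wrist'))
im=read_camera('scene');cv2.imwrite('pics/s12.png',cv2.resize(im[260:410,290:470],None,fx=4,fy=4,interpolation=cv2.INTER_CUBIC))
E
```

```text
19.3333 [0.5955 0.1744 0.1678] [-0.8425  0.4312  0.6184  1.7192 -0.2776  1.0828  1.5426]
place [0.5957 0.1756 0.096 ] dp [ 0.0002  0.0012 -0.0718] rv [ 0.001  -0.0025  0.002 ] q [-0.7884  0.5088  0.5487  1.7696 -0.3172  0.9522  1.57  ] e 0.0 0.0
```

View pics/w12.png

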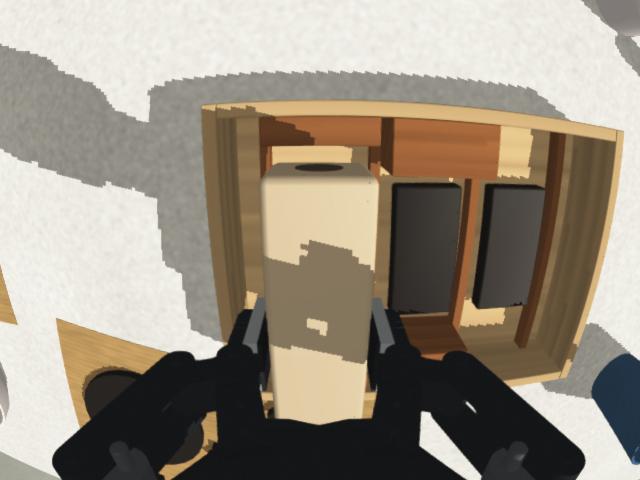

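View pics/s12.png

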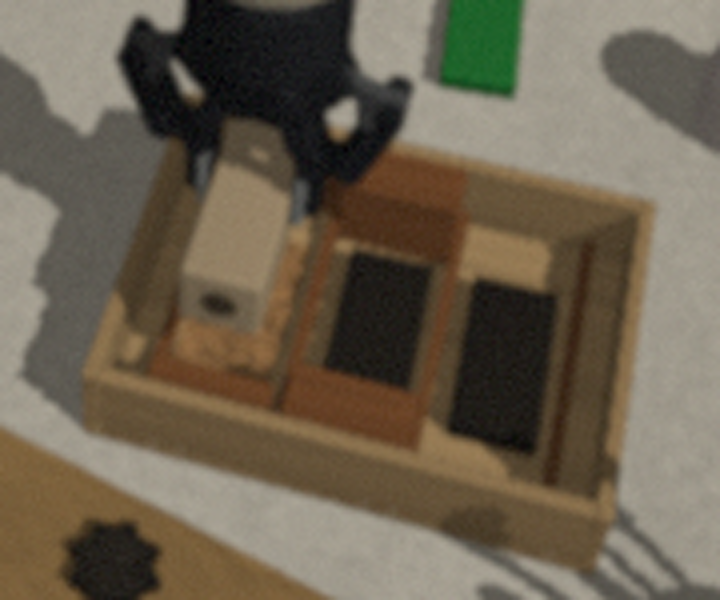

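```bash
cd .;python3 - <<'E'
from h import *
np.set_printoptions(precision=4,suppress=True)
for z in(.12,.113):
  a=atz('wrist',(264,181),z);b=atz('wrist',(377,181),z);m=(a+b)/2
  u=np.array([np.cos(np.radians(6.25)),np.sin(np.radians(6.25))])
  print(a,b,m,'centre',m[:2]+.065*u,'yaw',np.degrees(np.arctan2(-(b-a)[0],(b-a)[1])))
# block far top edge (inner, z=.054) of the bay: predicted pixel
for y in(-.096,-.036):
  c,s=np.cos(np.radians(6.25)),np.sin(np.radians(6.25))
  g=np.array([[c,-s],[s,c]])@[-.07,y]+[.5889,.2414];print(proj('wrist',[*g,.054]))
E
```

```text
[0.5342 0.1506 0.12  ] [0.5302 0.187  0.12  ] [0.5322 0.1688 0.12  ] centre [0.5968 0.1759] yaw 6.264650657398412
[0.5355 0.1497 0.113 ] [0.5313 0.1882 0.113 ] [0.5334 0.169  0.113 ] centre [0.598 0.176] yaw 6.264650657398473
(np.float64(259.3889900360554), np.float64(147.1467772013861))
(np.float64(380.32710945798823), np.float64(147.1766650249552))
```

Request:
{"op": "send_rows", "data": {
  "increments": [
    {"jaw":255,"dp":[-0.0004,0.0005,-0.015],"rotation":[0.001,-0.0025,0.001]},
    {"jaw":255,"dp":[-0.0004,0.0005,-0.03],"rotation":[0.001,-0.0025,0.001]},
    {"jaw":255,"dp":[-0.0004,0.0005,-0.042],"rotation":[0.001,-0.0025,0.001]},
    {"jaw":255,"dp":[-0.0004,0.0005,-0.052],"rotation":[0.001,-0.0025,0.001]},
    {"jaw":255,"dp":[-0.0004,0.0005,-0.06],"rotation":[0.001,-0.0025,0.001]},
    {"jaw":255,"dp":[-0.0004,0.0005,-0.065],"rotation":[0.001,-0.0025,0.001]},
    {"jaw":255,"dp":[-0.0004,0.0005,-0.067],"rotation":[0.001,-0.0025,0.001]},
    {"jaw":255,"dp":[-0.0004,0.0005,-0.067],"rotation":[0.001,-0.0025,0.001]}
  ]
}}

```text
time_s: 20.1
tcp_pos: [0.5943, 0.1762, 0.0996]
tool_rot: [-1.154, -1.288, 1.291]
contact_force: [0.8, -0.5, -2.5]
gripper_width: 0.459
```

Request:
{"op": "send_rows", "data": {
  "increments": [
    {"jaw":255,"dp":[0,0,-0.001],"rotation":[0,0,0]},
    {"jaw":255,"dp":[0,0,-0.002],"rotation":[0,0,0]},
    {"jaw":255,"dp":[0,0,-0.003],"rotation":[0,0,0]},
    {"jaw":255,"dp":[0,0,-0.003],"rotation":[0,0,0]}
  ]
}}

```text
time_s: 20.43
tcp_pos: [0.5943, 0.1764, 0.0969]
tool_rot: [-1.154, -1.289, 1.291]
contact_force: [-0.2, -0.1, -2.0]
gripper_width: 0.458
```

Request:
{"op": "send_rows", "data": {
  "increments": [
    {"jaw":255,"dp":[0.0005,0,-0.001],"rotation":[0,0,0]},
    {"jaw":255,"dp":[0.0005,0,-0.0015],"rotation":[0,0,0]},
    {"jaw":255,"dp":[0.0005,0,-0.0015],"rotation":[0,0,0]}
  ]
}}

```text
time_s: 20.68
tcp_pos: [0.595, 0.1764, 0.0958]
tool_rot: [-1.154, -1.289, 1.29]
contact_force: [-1.9, -0.4, 4.5]
gripper_width: 0.451
```

Request:
{"op": "send_rows", "data": {
  "increments": [
    {"jaw":130,"dp":[0,0,0],"rotation":[0,0,0]},
    {"jaw":120,"dp":[0,0,0],"rotation":[0,0,0]},
    {"jaw":105,"dp":[0,0,0],"rotation":[0,0,0]},
    {"jaw":90,"dp":[0,0,0],"rotation":[0,0,0]},
    {"jaw":90,"dp":[0,0,0],"rotation":[0,0,0]},
    {"jaw":90,"dp":[0,0,0],"rotation":[0,0,0]}
  ]
}}

```text
time_s: 21.18
tcp_pos: [0.5948, 0.1764, 0.0953]
tool_rot: [-1.154, -1.289, 1.291]
contact_force: [1.1, -0.5, -0.6]
gripper_width: 0.645
```

```bash
cd .;python3 - <<'E'
from h import *
cv2.imwrite('pics/w13.png',read_camera('wrist'))
E
```

```text
(no output)
```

View pics/w13.png

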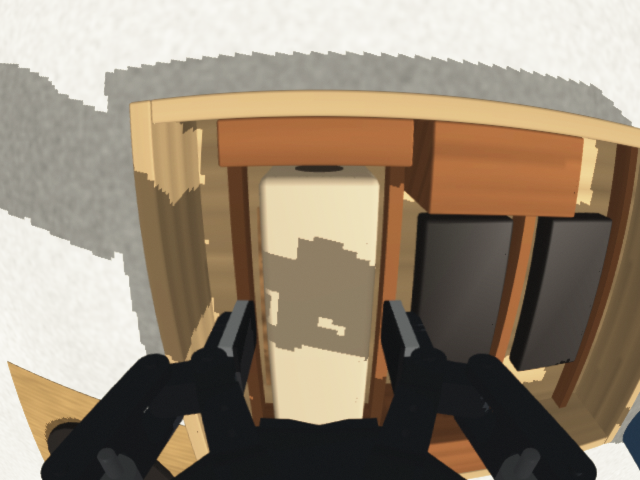

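The post lies in the bay between the ribs (columns 260–380), and both pads stand clear of it. I'll retract straight up.

Request:
{"op": "send_rows", "data": {
  "increments": [
    {"jaw":90,"dp":[0,0,0.01],"rotation":[0,0,0]},
    {"jaw":90,"dp":[0,0,0.03],"rotation":[0,0,0]},
    {"jaw":90,"dp":[0,0,0.06],"rotation":[0,0,0]},
    {"jaw":90,"dp":[0,0,0.1],"rotation":[0,0,0]},
    {"jaw":90,"dp":[0,0,0.14],"rotation":[0,0,0]},
    {"jaw":90,"dp":[0.03,0,0.18],"rotation":[0,0,0]},
    {"jaw":90,"dp":[0.06,0,0.21],"rotation":[0,0,0]},
    {"jaw":90,"dp":[0.08,0,0.22],"rotation":[0,0,0]},
    {"jaw":90,"dp":[0.08,0,0.22],"rotation":[0,0,0]},
    {"jaw":90,"dp":[0.08,0,0.22],"rotation":[0,0,0]},
    {"jaw":90,"dp":[0.08,0,0.22],"rotation":[0,0,0]}
  ]
}}

```text
time_s: 22.15
tcp_pos: [0.6742, 0.176, 0.3148]
tool_rot: [-1.154, -1.287, 1.291]
contact_force: [0.0, -0.0, -1.7]
gripper_width: 0.652
```

```bash
cd .;python3 - <<'E'
from h import *
import pickle
pickle.dump(calibration('wrist'),open('w14.pkl','wb'));w=read_camera('wrist')
cv2.imwrite('pics/w14.png',w)
im=read_camera('scene');cv2.imwrite('pics/s14.png',im)
E
```

```text
(no output)
```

View pics/w14.png

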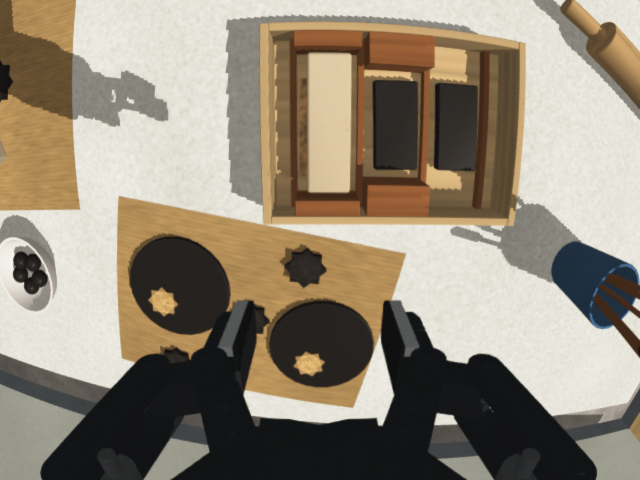

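View pics/s14.png

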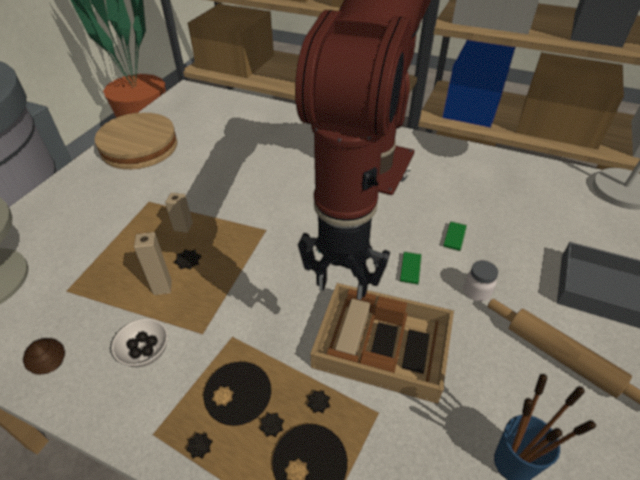

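```bash
cd .;python3 - <<'E'
from fit import *
print('---');fit('w14.pkl',[(-1,-1,308.5,52.5),(-1,1,354,53),(1,1,350.5,193),(1,-1,308.5,193)],.065,.02,.048,[.596,.176,6],0)
fit('w14.pkl',[(-1,-1,308.5,52.5),(-1,1,354,53),(1,1,350.5,193),(1,-1,308.5,193)],.065,.02,.048,[.596,.176,6],1)
E
```

```text
post
[ 0.617  -0.0492 -0.3345] [-0.6 -1.4  0.6 -1.2  0.6  1.4 -0.6  1.5]
box
[0.5889 0.2413 6.2216] [-0.6 -1.   0.8 -0.4  0.4  0.3 -0.2  1.1]
post9
[ 0.6159 -0.0424 -1.8209] [ 4.8 -0.5 -5.  -2.7 -3.5  3.7  4.1 -0.6]
post
[ 0.6178 -0.0492 -0.3343 -0.0069] [-0.1 -0.   0.1  0.1  0.2 -0.1 -0.2  0. ]
box
[ 0.5888  0.2416  6.215  -0.0022] [ 0.  -0.4  0.   0.1 -0.4 -0.2  0.2  0.5]
post9
[ 0.616  -0.0437 -1.8312 -0.0026] [ 5.  -0.1 -5.  -2.2 -3.6  3.2  4.2 -1. ]
---
[0.5953 0.1781 5.8921] [ 0.1 -0.7 -0.2 -0.4  0.6  0.8 -0.5  0.3]
[ 0.5954  0.1781  5.8929 -0.0027] [ 0.3 -0.1 -0.4  0.2  0.5  0.2 -0.4 -0.2]
```

Measured at (0.595, 0.178) against the bay centre at (0.596, 0.176), with a yaw of 5.9° against 6.2°. The height matches a flat post, so I'm handing in.

```bash
cd .;python3 -c "
from rig import *
print(hand_in())"
```

```text
the job is handed in; nothing more can be done
None
```

I laid the 130 mm post flat in the empty mid bay and handed the job in at about 22 s of the 58 s; `hand_in()` reports no verdict.

**What I did:** I picked the post by its triangulated height: it measured 124 mm against 94 and 155 mm for the others, all about 5 mm low, so the order was clear. I gripped it standing from the side, turned it 90° and set it on the bare strip. There I let go and backed off. Then I took it again across its middle, put it in the bay and released it with the fingers only partly open.

**Last checks:**

| Check | Result |
|---|---|
| Post centre vs bay centre | about 1 mm off along, 2–3 mm off across |
| Post direction vs bay | 0.3° off |
| Post height | fits flat on the liner, below the rim (fitted about 3 mm low, within calibration error) |
| Fingers | clear of the post, arm raised away |
| Other posts, tiles, star, jar | look unmoved by eye, not measured again |

**What disagreed:**
- **Heights:** the cameras read heights 2–7 mm low throughout, so I judged each set-down by the contact force instead.
- **First set-down:** I pressed the post onto the table with about 46 N for a moment. I eased off before letting go.
- **One bad fit:** one fit of the post lying on the table had residuals of about 5 pixels. I had picked its corners partly on a side face, so I ignored it.

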